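# Set the dial cap, unlock and tip the mixing-ball dispenser

## Task

With the jar still upright and clipped, turn the orange dial cap so that the smallest hole which lets through the balls in the clear jar is over the outlet (each ball size has its own hole). Then pull the spring clip out by its loop and lay it flat on the table, off the stand, and only then tip the jar over with the crank until both balls have dropped into the blue tray. Leave the dial at that hole, the balls in the store rack where they are and everything else undisturbed.

Things in the scene. Friction and masses are not known exactly. Their poses are not given: they have to be found in the camera images.
- stand: fixed grey stand of the ball dispenser. Origin on the table under the jar's middle, x towards the tray, z up. Base 265 x 140 x 12 mm (x -98 to 167). Uprights at y = +-55 mm, 158 mm tall, carry the jar on an axle along y, 135 mm up. Clear jar 74 mm dia.; its cap 84 mm dia., top face 212 mm up. The coloured disc under the jar has the colour of the balls in it (so have the discs in the store rack)
- jar (a joint): tipping angle of the jar about the axle, rad: 0 upright, grows as the capped end goes over towards the tray (stand +x), stop at 2.2. Stiff (0.2 N m): the jar stays where it is left. With the clip in it is locked near 0. Past about 1.9 the balls roll down to the outlet and drop out if their hole is lined up with it; rock the jar if one hangs
- jar_middle (a point): middle of the jar's inside (68 mm inner diameter, 86 mm long), 20 mm above the axle when upright; turns with the jar. The two balls to let out lie on the jar's floor, 40 mm below this point; two clear plates inside form a V gutter that leads them to the outlet
- crank_grip (a point): grip point on the tipping crank: black peg, 12 mm dia., parallel to the axle, y 72 to 140 mm in the stand's frame, this point at y 115. At jar = a it is at x = 65 sin(a - 1.35), z = 135 + 65 cos(a - 1.35) mm in the stand's frame, so it swings from the -x side over the top to the +x side. The peg is fixed to its arm and turns between the fingers. Effort about 5 N
- dial (a joint): angle of the orange dial cap about the jar's axis, rad, counter-clockwise seen from above (jar upright). 0: closed, white-marked end of the knob at the outlet, on the jar's stand +x side (red mark). Over the outlet: 12 mm hole at 0.7, 17.5 mm hole at 1.4, 24 mm hole at -1.05. Stops -1.25 and 1.7; stiff (0.04 N m), stays where left. Balls drop surely within 0.1 rad of these
- dial_knob (a point): centre of the black bar knob on the dial cap: 46 mm long, 11 mm wide, 28 mm tall above the cap's face; this point is 16 mm above that face and 12 mm below the bar's top. The bar lies along the stand's x at dial = 0 and turns with the dial
- clip_loop (a point): loose spring clip, 4 mm steel wire, 20 g: centre of its loop, 26 mm across outside. Its x runs along the straight leg (tip 68 mm away, 8 mm to -y), its z square to its flat. At the start flat, about 114 mm up, leg through the stud's cross-hole, loop at (-127, 8) mm in the stand's frame, free air below. Comes out along the stand's -x, 30 mm frees it; slack fit, no snap
- stud (a point): cross-hole of the upright steel stud (12 mm dia., top 124 mm up) at (-75, 0, 115) mm in the stand's frame. The clip through it bars the jar's slotted tongue (top 112 mm up, 30 mm wide, ends at x -108 mm) from rising
- tray: open blue tray 140 x 120 x 32 mm, walls and floor 3 mm, fixed on the stand's base in front of the jar; origin under its centre, at (96, 0, 12) mm in the stand's frame, same axes
- small1_center (a point): centre of one of the two small balls: yellow, 8 mm diameter; the 12 mm hole is theirs
- small2_center (a point): centre of the other of the two small balls: yellow, 8 mm diameter; the 12 mm hole is theirs
- medium1_center (a point): centre of one of the two medium balls: red, 13.5 mm diameter; the 17.5 mm hole is theirs
- medium2_center (a point): centre of the other of the two medium balls: red, 13.5 mm diameter; the 17.5 mm hole is theirs
- large1_center (a point): centre of one of the two large balls: green, 19 mm diameter; the 24 mm hole is theirs
- large2_center (a point): centre of the other of the two large balls: green, 19 mm diameter; the 24 mm hole is theirs
- rack: fixed wooden store rack, base 90 x 190 mm, with two cups at y = +-45 mm (54 mm across, rims 140 mm up) that hold the two ball sizes not in the jar; leave alone
- pot_yellow: loose yellow paint pot with white cap, 40 mm diameter, 45 mm tall, origin under it; bystander
- pot_blue: loose blue paint pot, same size; bystander
- glue: loose white glue bottle, 38 mm diameter, 110 mm tall, origin under it; bystander
- driver: loose red screwdriver 180 mm long, lying along its x; bystander
- brush: loose brush 170 mm long, lying along its x; bystander
- tin: loose metal tin 70 mm diameter, 42 mm tall, origin under it; bystander

How it is judged:
On the way, in this order (a step that is already met when the one before it is completed fails the run):
1. with the jar upright and the clip still in, the hole that belongs to the balls in the jar is over the outlet (within 0.15 rad) (((distance between small1_center and jar_middle below 0.07 m and value of joint dial between 0.55 and 0.85 rad) or (distance between medium1_center and jar_middle below 0.07 m and value of joint dial between 1.25 and 1.55 rad) or (distance between large1_center and jar_middle below 0.07 m and value of joint dial between -1.2 and -0.9 rad)) and value of joint jar below 0.2 rad and horizontal distance between clip_loop and stud below 0.06 m), for 0.2 s.
2. the clip is out of the stud and lies on the table top, off the stand (height (world z) of clip_loop below 0.009 m and linear speed of clip below 0.03 m/s and value of joint jar below 0.5 rad), for 0.2 s.
At the end, for the whole second after the job is handed in: both balls of the size that was in the jar lie at rest on the tray's floor, the dial is within 0.2 rad of their hole's place, the balls of the other two sizes are within 30 mm of where they were in the store rack, and the clip lies at rest flat on the table top itself (loop centre under 9 mm up) (((value of joint dial between 0.5 and 0.9 rad and x of small1_center in the frame of tray between -0.069 and 0.069 m and y of small1_center in the frame of tray between -0.059 and 0.059 m and z of each of small1_center, small2_center in the frame of tray below 0.03 m and linear speed of each of small1, small2 below 0.05 m/s and x of small2_center in the frame of tray between -0.069 and 0.069 m and y of small2_center in the frame of tray between -0.059 and 0.059 m and distance of each of medium1_center, medium2_center, large1_center, large2_center from where it was at the start of the episode below 0.03 m) or (value of joint dial between 1.2 and 1.6 rad and x of medium1_center in the frame of tray between -0.069 and 0.069 m and y of medium1_center in the frame of tray between -0.059 and 0.059 m and z of each of medium1_center, medium2_center in the frame of tray below 0.03 m and linear speed of each of medium1, medium2 below 0.05 m/s and x of medium2_center in the frame of tray between -0.069 and 0.069 m and y of medium2_center in the frame of tray between -0.059 and 0.059 m and distance of each of small1_center, small2_center, large1_center, large2_center from where it was at the start of the episode below 0.03 m) or (value of joint dial between -1.25 and -0.85 rad and x of large1_center in the frame of tray between -0.069 and 0.069 m and y of large1_center in the frame of tray between -0.059 and 0.059 m and z of each of large1_center, large2_center in the frame of tray below 0.03 m and linear speed of each of large1, large2 below 0.05 m/s and x of large2_center in the frame of tray between -0.069 and 0.069 m and y of large2_center in the frame of tray between -0.059 and 0.059 m and distance of each of small1_center, small2_center, medium1_center, medium2_center from where it was at the start of the episode below 0.03 m)) and height (world z) of clip_loop below 0.009 m and linear speed of clip below 0.03 m/s); the robot touches nothing.
It fails at once if a bystander (paint pots, glue, screwdriver, brush, tin) moved more than 30 mm (distance of any of pot_yellow, pot_blue, glue, driver, brush, tin from where it was at the start of the episode above 0.03 m).
It also fails if it takes over 67 s, if anything falls off the work surface, if the arm or the gripper's body presses on something with over 40 N, if the wrist force passes 120 N, or if a joint passes its speed limit or range.

## Robot

A 6-joint arm with a two-finger parallel gripper is mounted at the origin on the work surface. World frame = base frame: x ahead of the robot, y to its left, z up, the work surface at z = 0. Lengths are in m, angles in rad, forces in N, time in s.
With the tool pointing down it reaches from about 0.375 to 0.75 m from the base axis. Payload 9 kg.
Tool frame: the origin (TCP) lies midway between the tips of the shut fingers; the grasp point (between the pads) lies bot.tcp_to_grasp behind it (bot.tcp_to_grasp is the distance from the TCP to the grasp point, in m); y points along the fingers, z is the direction in which the jaws open and shut, and the axes are right-handed (so a half turn about y gives the same grasp; the last joint's range is limited). The gripper opens to 85 mm and grips with 20 to 120 N. Pads are 22 mm wide; open, the fingers measure 114 mm over their backs; the gripper's body (76 mm by 85 mm) begins 54 mm behind the grasp point. The pads swing forward as they close: fully open they stand 13 mm farther back than shut.
Start: joints at [-1.546, 0.104, 0.097, 1.564, 0, 1.353], TCP at [0.144, -0.582, 0.194] pointing down, gripper open.
Joint ranges: [-2.99, 2.99], [-0.84, 1.86], [-1.1, 1.16], [-1.84, 2.11], [-1.51, 1.56], [-3.14, 3.14]. Speed limits (rad/s): [2.22, 2.22, 2.57, 3.14, 3.14, 3.14].

## Interface

Orientations are given as a 3x3 rotation matrix whose columns are the frame's x, y, z axes.
In Python, from plant import bot gives the robot as it stands.
- The arm moves only by the shell command python3 -m crank 'ROWS'. ROWS is text: rows parted by semicolons, each of 7 numbers parted by spaces: the turn, a rotation vector about the tool's x, y, z in rad, then the shift along the tool's x, y, z in m, then the finger opening in m, from 0 to 0.0854. In form: ax ay az tx ty tz gripper; .... A call has 1 to 5 rows; each row is the pose to reach, as a shift and turn from the pose commanded when the call began, along the tool's axes at that moment; what a row does not reach only later rows make up. A row lasts 1/10 s, in which the tool goes at most 50 mm and 8.59 degrees, less where a joint would pass 70% of its speed; a pose out of reach is approached as far as the arm can. A call with a gripper value outside its range is refused whole. The fingers move at their own pace and stop on an object; the grip force is fixed at half the most. Time passes only in rows, so rows that repeat a pose let the fingers close. It gives the time, the measured TCP pose, the force and the opening at its end, in the units of the state.
- bot.get_state(): the state, without advancing time (a new reading comes with each control period).
- bot.capture(name): name is "scene" or "top" or "wrist"; returns a dict with "image" (480x640x3 uint8, blue, green, red), "z_map" (480x640 float32, m along the optical axis (not along the pixel's ray), 0 where there is no reading), "intrinsics" (3x3 intrinsics, pixels), "world_to_cam" (4x4, takes a point from world to camera coordinates). Camera axes: x right, y up, looking along -z (the intrinsics and any distortion apply to the point x, -y, -z); pixel columns grow to the right and rows downward; lengths in m; the calibration is good to about 2 mm. The wrist camera is an equidistant fisheye: a pixel r from the principal point sees the ray r / f radians off the axis. A picture is of the moment at which its call begins.
- bot.finish_job(): hands the job in, once; it reports no verdict.
Trained networks look in a picture, given as the dict that the camera call returned (one of the last four; its "shot" number tells which), for a name from the list of things; names that differ only in an ending like _2 or _b are one class to them, and where a whole thing is asked for, a point or a joint stands for the part that bears it (a point fixed in the world has none). Each returns a list of dicts, best first, with "p" (0 to 1); they miss things now and then, are a little off and sometimes report something else, mostly with a low value. They report only what shows in the picture. A call takes as long as a camera call.
- bot.recognise(target, picture): "uv" ([column, row] in pixels, amid what is visible of it).
- bot.mark_of(target, picture): "uv" ([column, row] in pixels: a listed point, or the origin of a listed thing).
The state is a dict: "clock": time; "joints": joint angles; "qd": joint speeds; "joint_torque": joint torques, N m; "ee_pos": TCP position; "ee_rot": TCP orientation; "wrist_force": force on the tool from outside, world axes, zero at the start; "ft_torque": the same for the moment, N m; "gripper_width": finger opening in m.
Only numpy, scipy, OpenCV 4.12 (cv2) and the standard library are available. Lean on these libraries where they do the work, as an engineer would, in place of code of your own. Each camera call takes 0.05 s, during which the arm holds its last target.

## Working session

There is one attempt and no reset: what is moved stays moved. The work goes in short steps, Python scripts to look and compute and a shell command to move; the robot and the scene stay as the last step left them, time stands still between calls to the robot, and variables do not carry over. Pictures are saved under pics/ and viewed, and the job is handed in when it is done.

```bash
ls; mkdir -p pics; cat > h.py <<'E'
import numpy as np, cv2
from plant import bot
def snap(n,f):
    c=bot.capture(n); cv2.imwrite('pics/'+f,c['image']); return c
def ray(c,uv):
    K=np.array(c['intrinsics']);T=np.array(c['world_to_cam'])
    R=T[:3,:3];o=-R.T@T[:3,3]
    x=(uv[0]-K[0,2])/K[0,0];y=(uv[1]-K[1,2])/K[1,1]
    return o,R.T@np.array([x,-y,-1.])
def at_z(c,uv,z):
    o,d=ray(c,uv);return o+d*(z-o[2])/d[2]
def at_depth(c,uv):
    o,d=ray(c,uv);u,v=int(round(uv[0])),int(round(uv[1]));return o+d*c['z_map'][v,u]
def proj(c,p):
    K=np.array(c['intrinsics']);T=np.array(c['world_to_cam'])
    q=T[:3,:3]@np.array(p)+T[:3,3]
    return np.array([K[0,0]*q[0]/-q[2]+K[0,2],K[1,1]*(-q[1])/-q[2]+K[1,2]])
E
python3 - <<'E'
from h import *
np.set_printoptions(precision=4,suppress=True)
s=bot.get_state();print(s['clock'],s['ee_pos'],s['ee_rot'],bot.tcp_to_grasp)
for n in('scene','top'):
    c=snap(n,n+'0.png');print(n,c['intrinsics'],c['world_to_cam'])
    for t in['stand','jar_middle','crank_grip','dial_knob','clip_loop','stud','tray','small1_center','medium1_center','large1_center','rack']:
        r=bot.mark_of(t,c)[:2]
        print(t,[(np.round(q['uv'],1).tolist(),round(q['p'],2),at_depth(c,q['uv']).round(3).tolist()) for q in r])
print(bot.get_state()['clock'])
E
```

```text
pics
0.0 [ 0.1442 -0.582   0.1936] [[-0.9707 -0.      0.2404]
 [-0.2404  0.0014 -0.9707]
 [-0.0003 -1.     -0.0014]] 0.0187
scene [[441.5706   0.     322.5787]
 [  0.     441.5706 238.8112]
 [  0.       0.       1.    ]] [[ 0.626   0.7798  0.003  -0.3681]
 [-0.6305  0.5038  0.5905  0.2698]
 [ 0.4589 -0.3716  0.807  -1.5743]
 [ 0.      0.      0.      1.    ]]
stand [([330.7, 280.8], 0.81, [0.631, -0.005, 0.016])]
jar_middle [([332.1, 255.2], 0.68, [0.657, -0.026, 0.198]), ([413.3, 242.0], 0.66, [0.689, 0.269, 0.033])]
crank_grip [([344.5, 216.4], 0.86, [0.556, 0.104, 0.154]), ([303.1, 328.4], 0.68, [0.71, -0.163, 0.045])]
dial_knob [([333.2, 235.6], 0.73, [0.635, -0.005, 0.239])]
clip_loop [([299.7, 231.6], 0.39, [0.427, 0.037, 0.005])]
stud [([316.7, 248.8], 0.95, [0.572, -0.008, 0.114]), ([306.8, 326.8], 0.47, [0.713, -0.153, 0.046])]
tray [([358.0, 299.6], 0.67, [0.724, 0.018, 0.013]), ([334.0, 236.0], 0.27, [0.637, -0.004, 0.238])]
small1_center [([421.5, 164.5], 0.44, [0.522, 0.459, 0.112])]
medium1_center [([206.5, 380.6], 0.5, [0.653, -0.428, -0.001]), ([314.1, 249.6], 0.23, [
[... 313 characters left out ...]
     1.    ]]
stand [([324.3, 235.8], 0.88, [0.593, -0.006, 0.21])]
jar_middle [([321.3, 226.7], 0.55, [0.616, 0.001, 0.213])]
crank_grip [([281.5, 256.0], 0.75, [0.551, 0.107, 0.151])]
dial_knob [([319.6, 219.7], 0.91, [0.634, 0.005, 0.217])]
clip_loop [([121.9, 269.6], 0.71, [0.525, 0.534, 0.133]), ([323.9, 277.4], 0.39, [0.506, -0.004, -0.001])]
stud [([325.3, 257.4], 0.68, [0.549, -0.008, 0.12])]
tray [([313.7, 202.7], 0.83, [0.724, 0.022, 0.017])]
small1_center []
medium1_center [([129.2, 264.8], 0.41, [0.537, 0.514, 0.134])]
large1_center [([164.7, 266.4], 0.45, [0.531, 0.42, 0.134])]
rack [([159.6, 270.7], 0.76, [0.52, 0.434, 0.132]), ([315.9, 201.4], 0.69, [0.728, 0.015, 0.017])]
1.2
```

View pics/scene0.png

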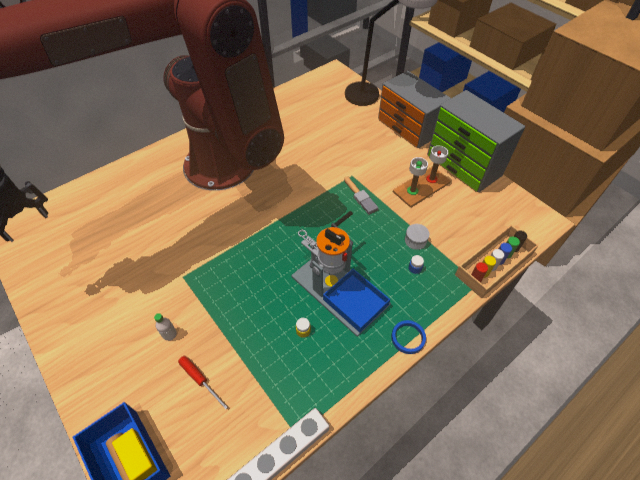

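View pics/top0.png

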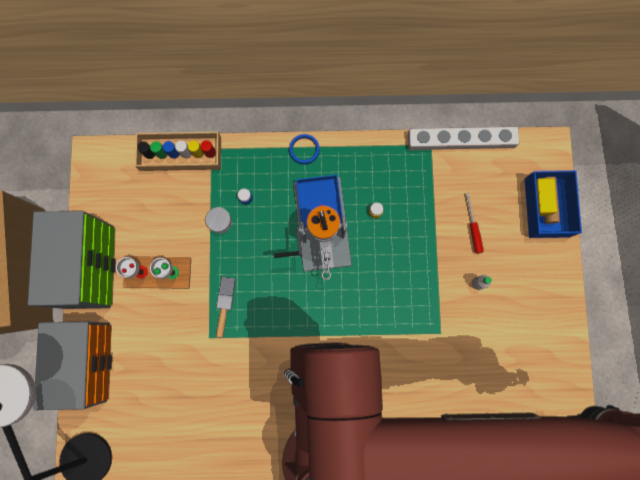

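```bash
python3 - <<'E'
import cv2
a=cv2.imread('pics/scene0.png');b=cv2.imread('pics/top0.png')
cv2.imwrite('pics/z1.png',cv2.resize(a[190:340,240:440],None,fx=4,fy=4,interpolation=2))
cv2.imwrite('pics/z2.png',cv2.resize(b[160:310,230:430],None,fx=4,fy=4,interpolation=2))
cv2.imwrite('pics/z3.png',cv2.resize(a[130:220,370:490],None,fx=6,fy=6,interpolation=2))
E
```

```text
(no output)
```

View pics/z1.png

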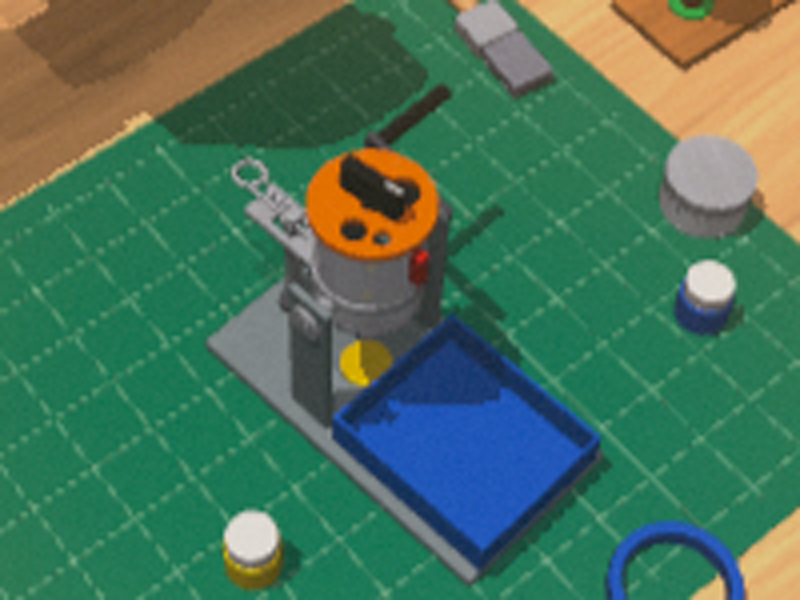

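View pics/z2.png

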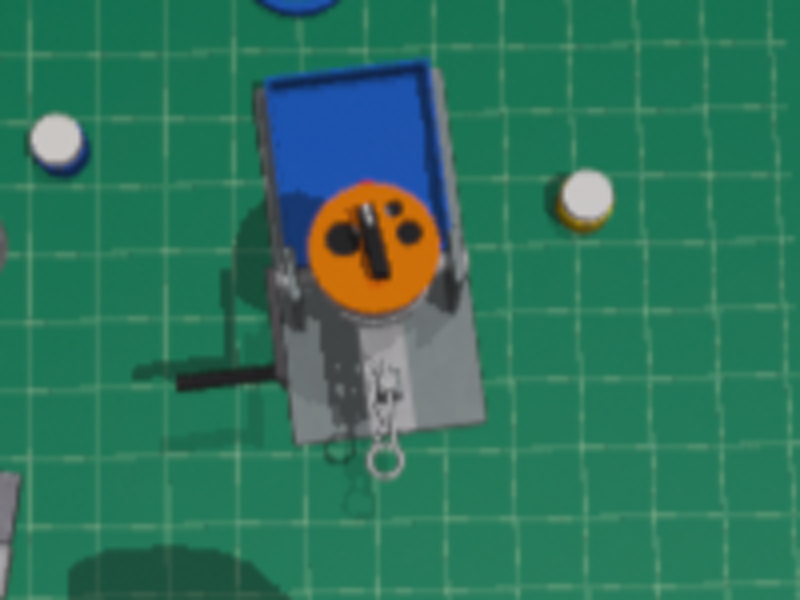

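View pics/z3.png

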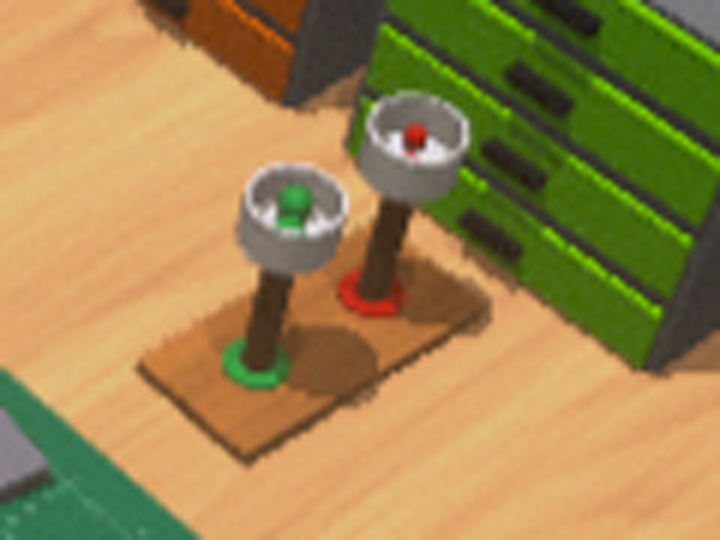

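```bash
cat >> h.py <<'E'
import pickle
def save(c,f): pickle.dump({k:np.array(c[k]) for k in('image','z_map','intrinsics','world_to_cam')},open(f,'wb'))
def load(f): return pickle.load(open(f,'rb'))
def cloud(c):
    K=c['intrinsics'];T=c['world_to_cam'];R=T[:3,:3];o=-R.T@T[:3,3]
    v,u=np.mgrid[0:480,0:640];d=np.stack([(u-K[0,2])/K[0,0],-(v-K[1,2])/K[1,1],-np.ones_like(u,float)],-1)
    return (d*c['z_map'][...,None])@R+o
E
python3 - <<'E'
from h import *
np.set_printoptions(precision=4,suppress=True)
c=bot.capture('top');save(c,'top.pkl');c2=bot.capture('scene');save(c2,'scene.pkl')
for n,c in(('top',c),('scene',c2)):
    P=cloud(c);hsv=cv2.cvtColor(c['image'],cv2.COLOR_BGR2HSV)
    near=(abs(P[...,0]-.63)<.25)&(abs(P[...,1])<.16)
    o=near&(hsv[...,0]>5)&(hsv[...,0]<20)&(hsv[...,1]>150)&(P[...,2]>.18)
    q=P[o];print(n,'cap z',np.median(q[:,2]),len(q))
    v,u=np.nonzero(o);pts=np.array([at_z(c,(a,b),.212)[:2] for a,b in zip(u,v)]).astype(np.float32)
    print(' cap circ',cv2.minEnclosingCircle(pts), 'ellipse',cv2.fitEllipse(cv2.convexHull(pts)*1000))
    b=near&(hsv[...,0]>100)&(hsv[...,0]<125)&(hsv[...,1]>150)&(P[...,2]<.06)&(P[...,0]>.6)
    nb,l,st,_=cv2.connectedComponentsWithStats(b.astype(np.uint8));k=1+np.argmax(st[1:,4]);v,u=np.nonzero(l==k)
    q=P[l==k];print(' tray z pct',np.percentile(q[:,2],[5,50,95]))
    pts=np.array([at_z(c,(a,b),.044)[:2] for a,b in zip(u,v)]).astype(np.float32)
    print(' tray rect',cv2.minAreaRect(pts))
    # base top at z~.012
    g=near&(abs(P[...,2]-.012)<.006)&(hsv[...,1]<60)
    q=P[g][:,:2].astype(np.float32);print(' base',len(q),cv2.minAreaRect(q))
    # knob: dark at z>.22
    kk=near&(hsv[...,2]<70)&(P[...,2]>.228)
    q=P[kk][:,:3];m=q.mean(0);w,V=np.linalg.eigh(np.cov(q[:,:2].T));print(' knob',len(q),m,V[:,1],np.degrees(np.arctan2(V[1,1],V[0,1])))
E
```

```text
top cap z 0.21272792480544145 658
 cap circ ((0.629256010055542, -0.0039034143555909395), 0.04179980605840683) ellipse ((629.1842041015625, -3.592905044555664), (81.34840393066406, 82.83657836914062), 142.72740173339844)
 tray z pct [0.0098 0.0164 0.0436]
 tray rect ((0.7264845967292786, 0.006104849278926849), (0.1371188759803772, 0.11967320740222931), 6.2379469871521)
 base 1229 ((0.6638182997703552, -0.0003678426146507263), (0.26487302780151367, 0.138479083776474), 5.789882183074951)
 knob 53 [ 0.6232 -0.0038  0.2401] [-0.9628 -0.2701] -164.33120652804547
scene cap z 0.2113764120722862 550
 cap circ ((0.6386736631393433, -0.0037315362133085728), 0.05077677592635155) ellipse ((634.6959838867188, -3.401379108428955), (80.88056945800781, 97.28630065917969), 71.20781707763672)
 tray z pct [0.0114 0.0159 0.0433]
 tray rect ((0.7290691137313843, 0.0032121017575263977), (0.14622174203395844, 0.13065043091773987), 5.731951713562012)
 base 813 ((0.6638220548629761, -6.045401096343994e-05), (0.2629092037677765, 0.1375100016593933), 6.012131214141846)
 knob 77 [ 0.6317 -0.0041  0.2363] [-0.9729 -0.231 ] -166.64198310884842
```

```bash
cat >> h.py <<'E'
from scipy.spatial.transform import Rotation as Ro
O=np.array([.6293,-.0038,0.]);YAW=.105
def S(x,y,z):
    c,s=np.cos(YAW),np.sin(YAW);return O+np.array([c*x-s*y,s*x+c*y,z])
def rot(psi):
    c,s=np.cos(psi),np.sin(psi);return np.array([[s,0,c],[-c,0,s],[0,-1,0.]])
def rel(p,psi_deg,st=None):
    s=st or bot.get_state();R=np.array(s['ee_rot'])
    t=R.T@(np.array(p)-s['ee_pos']);w=Ro.from_matrix(R.T@rot(np.radians(psi_deg))).as_rotvec()
    return np.round(w,3),np.round(t,4)
def info():
    s=bot.get_state();R=s['ee_rot'];print('t',round(s['clock'],2),'p',np.round(s['ee_pos'],4),'psi',round(np.degrees(np.arctan2(R[1][2],R[0][2])),2),'F',np.round(s['wrist_force'],1),'w',round(s['gripper_width'],4),'j',np.round(s['joints'],2))
E
python3 - <<'E'
from h import *
info();print(rel([.30,-.40,.30],0));print(rel([.6293,-.0038,.29],0),rel([.6293,-.0038,.29],105))
E
```

```text
t 1.3 p [ 0.1443 -0.5824  0.1944] psi -76.09 F [ 0.2 -0.1  0.2] w 0.0853 j [-1.55  0.1   0.1   1.56  0.    1.35]
(array([-0.   , -1.328,  0.   ]), array([-0.195 , -0.1056, -0.1396]))
(array([-0.   , -1.328,  0.   ]), array([-0.6099, -0.0956, -0.445 ])) (array([-0.   ,  3.123, -0.   ]), array([-0.6099, -0.0956, -0.445 ]))
```

```bash
python3 -m crank '0 -1.328 0 -0.195 -0.1056 -0.1396 0.0854; 0 -1.328 0 -0.195 -0.1056 -0.1396 0.0854; 0 -1.5 0 -0.61 -0.1056 -0.445 0.0854; 0 -1.5 0 -0.61 -0.1056 -0.445 0.0854; 0 -1.5 0 -0.61 -0.1056 -0.445 0.0854'; python3 - <<'E'
from h import *
info();print(rel(S(0,0,.29),105))
E
```

```text
clock: 1.8
ee_pos: [0.3003, -0.3968, 0.2498]
ee_rot: [[-0.542, 0.0, 0.841], [-0.841, -0.001, -0.542], [0.0, -1.0, 0.001]]
wrist_force: [0.8, -0.7, -0.4]
gripper_width: 0.0855
t 1.8 p [ 0.3003 -0.3968  0.2498] psi -32.79 F [ 0.8 -0.7 -0.4] w 0.0855 j [-1.19 -0.19 -0.09  1.67  0.    0.96]
(array([ 0.000e+00, -2.405e+00,  1.000e-03]), array([-0.5085, -0.0403,  0.0637]))
```

```bash
python3 -m crank '0 -2.4 0 -0.508 -0.04 0.064 0.0854; 0 -2.4 0 -0.508 -0.04 0.064 0.0854; 0 -2.4 0 -0.508 -0.04 0.064 0.0854; 0 -2.4 0 -0.508 -0.04 0.064 0.0854; 0 -2.4 0 -0.508 -0.04 0.064 0.0854'; python3 - <<'E'
from h import *
info();print(rel(S(0,0,.29),105))
E
```

```text
clock: 2.3
ee_pos: [0.4617, -0.2064, 0.2693]
ee_rot: [[0.177, 0.001, 0.984], [-0.984, -0.001, 0.177], [0.001, -1.0, 0.001]]
wrist_force: [0.3, -1.6, 0.9]
gripper_width: 0.0854
t 2.3 p [ 0.4617 -0.2064  0.2693] psi 10.21 F [ 0.3 -1.6  0.9] w 0.0854 j [-0.68 -0.15 -0.02  1.7  -0.    0.71]
(array([ 0.000e+00, -1.654e+00,  1.000e-03]), array([-0.1697, -0.0207,  0.2008]))
```

```bash
python3 -m crank '0 -1.654 0 -0.17 -0.0207 0.2008 0.0854; 0 -1.654 0 -0.17 -0.0207 0.2008 0.0854; 0 -1.654 0 -0.17 -0.0207 0.2008 0.0854; 0 -1.654 0 -0.17 -0.0207 0.2008 0.0854; 0 -1.654 0 -0.17 -0.0207 0.2008 0.0854'; python3 - <<'E'
from h import *
info();print(rel(S(0,0,.29),105))
E
```

```text
clock: 2.8
ee_pos: [0.6216, -0.015, 0.2887]
ee_rot: [[0.801, 0.001, 0.599], [-0.599, -0.0, 0.801], [0.001, -1.0, 0.0]]
wrist_force: [1.0, -1.3, 0.2]
gripper_width: 0.0851
t 2.8 p [ 0.6216 -0.015   0.2887] psi 53.19 F [ 1.  -1.3  0.2] w 0.0851 j [-0.23  0.22  0.4   1.75 -0.    0.41]
(array([ 0.   , -0.904,  0.001]), array([-0.0005, -0.0013,  0.0136]))
```

```bash
python3 -m crank '0 -0.904 0 -0.0005 -0.0013 0.0136 0.0854; 0 -0.904 0 -0.0005 -0.0013 0.0136 0.0854; 0 -0.904 0 -0.0005 -0.0013 0.0136 0.0854; 0 -0.904 0 -0.0005 -0.0013 0.0136 0.0854; 0 -0.904 0 -0.0005 -0.0013 0.0136 0.0854'; python3 -m crank '0 -0.154 0 0 0 0 0.0854;0 -0.154 0 0 0 0 0.0854;0 -0.154 0 0 0 0 0.0854'; python3 - <<'E'
from h import *
info();print(rel(S(0,0,.2165),105));c=snap('wrist','w1.png');c=snap('scene','s1.png')
E
```

```text
clock: 3.3
ee_pos: [0.6284, -0.0057, 0.2897]
ee_rot: [[0.994, -0.0, -0.107], [0.107, -0.0, 0.994], [-0.0, -1.0, -0.0]]
wrist_force: [0.1, 0.3, 0.2]
gripper_width: 0.0853
clock: 3.6
ee_pos: [0.6283, -0.0059, 0.2897]
ee_rot: [[0.969, -0.0, -0.248], [0.248, -0.0, 0.969], [-0.0, -1.0, -0.0]]
wrist_force: [0.6, 0.1, -0.1]
gripper_width: 0.0854
t 3.6 p [ 0.6283 -0.0059  0.2897] psi 104.38 F [ 0.6  0.1 -0.1] w 0.0854 j [-0.22  0.25  0.43  1.75 -0.   -0.47]
(array([ 0.   , -0.011, -0.   ]), array([0.0015, 0.0732, 0.0018]))
```

View pics/w1.png

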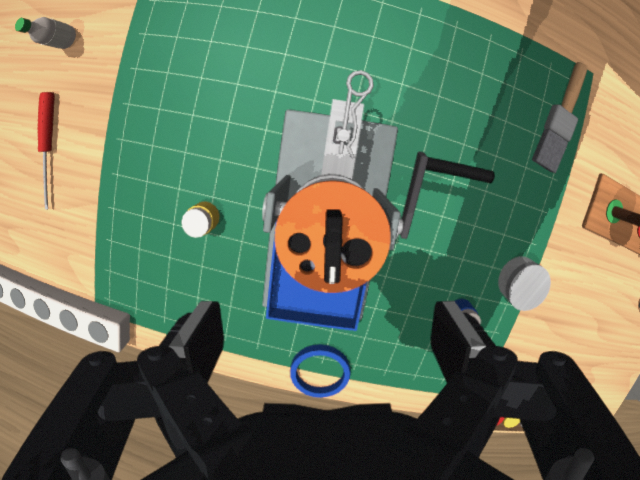

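```bash
python3 -m crank '0 -0.011 0 0.0015 0.04 0.0018 0.0854;0 -0.011 0 0.0015 0.0725 0.0018 0.07;0 -0.011 0 0.0015 0.0725 0.0018 0.0;0 -0.011 0 0.0015 0.0725 0.0018 0.0;0 -0.011 0 0.0015 0.0725 0.0018 0.0'; python3 -m crank '0 0 0 0 0 0 0;0 0 0 0 0 0 0;0 0 0 0 0 0 0'; python3 - <<'E'
from h import *
info()
E
```

```text
clock: 4.2
ee_pos: [0.6303, -0.004, 0.2199]
ee_rot: [[0.965, 0.003, -0.262], [0.262, -0.001, 0.965], [0.003, -1.0, -0.002]]
wrist_force: [0.6, 0.6, 0.6]
gripper_width: 0.0282
clock: 4.5
ee_pos: [0.6297, -0.0038, 0.2181]
ee_rot: [[0.965, 0.001, -0.263], [0.263, -0.0, 0.965], [0.001, -1.0, -0.001]]
wrist_force: [-0.8, 0.3, 0.4]
gripper_width: -0.0
t 4.5 p [ 0.6297 -0.0038  0.2181] psi 105.25 F [-0.8  0.3  0.4] w -0.0 j [-0.21  0.2   0.25  1.62 -0.   -0.48]
```

```bash
python3 - <<'E'
from h import *
info();c=snap('wrist','w2.png');c=snap('scene','s2.png')
a=c['image'];cv2.imwrite('pics/s2z.png',cv2.resize(a[170:320,250:450],None,fx=4,fy=4,interpolation=2))
E
```

```text
t 4.5 p [ 0.6297 -0.0038  0.2181] psi 105.25 F [-0.8  0.3  0.4] w -0.0 j [-0.21  0.2   0.25  1.62 -0.   -0.48]
```

View pics/w2.png

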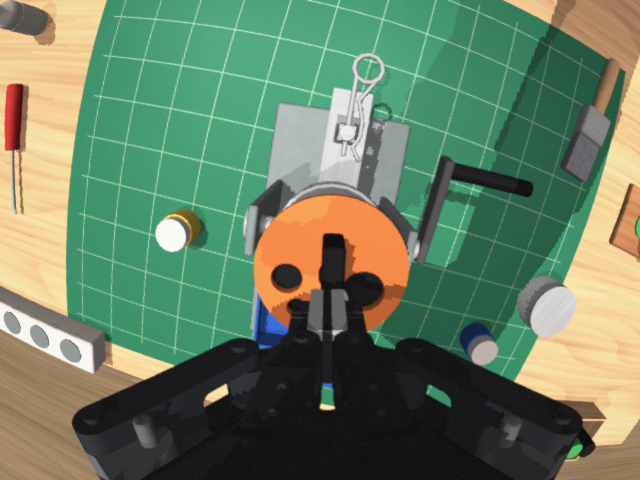

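View pics/s2z.png

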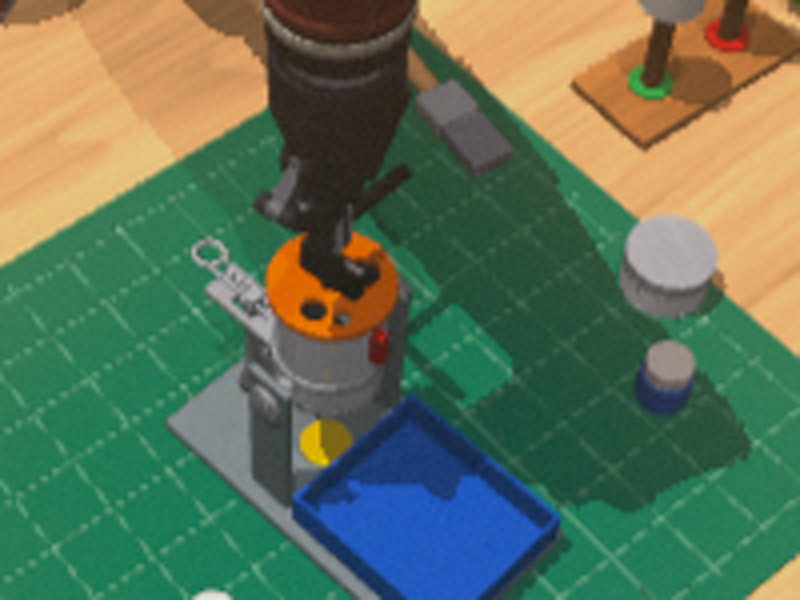

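```bash
python3 - <<'E'
from h import *
c=bot.capture('wrist');save(c,'w.pkl')
a=c['image'];cv2.imwrite('pics/w3z.png',cv2.resize(a[180:380,220:440],None,fx=3.5,fy=3.0,interpolation=2))
K=c['intrinsics'];T=np.array(c['world_to_cam']);R=T[:3,:3];o=-R.T@T[:3,3];print(K,o)
def wp(u,v):
    x=u-K[0][2];y=v-K[1][2];r=np.hypot(x,y)/K[0][0];ph=np.arctan2(y,x)
    d=np.array([np.tan(r)*np.cos(ph),-np.tan(r)*np.sin(ph),-1]);return R.T@(d*c['z_map'][v,u])+o
for v in range(225,345,8):
    print(v,[ (wp(u,v)*1000).round(0).astype(int).tolist() for u in(310,318,326,334,342)])
E
```

```text
[[371.64829954   0.         326.84366021]
 [  0.         371.64829954 241.52650207]
 [  0.           0.           1.        ]] [ 0.55987808 -0.02317361  0.3960088 ]
225 [[606, -20, 210], [605, -16, 211], [604, -12, 211], [603, -8, 213], [602, -4, 211]]
233 [[610, -19, 211], [609, -15, 211], [608, -11, 212], [607, -7, 212], [606, -2, 210]]
241 [[615, -17, 211], [614, -13, 210], [608, -11, 227], [607, -7, 227], [606, -3, 225]]
249 [[618, -16, 212], [617, -12, 212], [608, -10, 238], [607, -7, 238], [606, -4, 238]]
257 [[623, -15, 212], [622, -11, 211], [612, -10, 239], [611, -6, 239], [610, -2, 237]]
265 [[628, -14, 210], [626, -10, 211], [615, -9, 239], [614, -5, 239], [613, -2, 239]]
273 [[632, -13, 211], [628, -9, 217], [619, -8, 239], [618, -4, 239], [617, -1, 239]]
281 [[636, -12, 212], [633, -8, 216], [622, -7, 240], [622, -3, 239], [621, 1, 239]]
289 [[641, -11, 211], [640, -7, 211], [627, -6, 239], [626, -2, 239], [625, 2, 238]]
297 [[620, -14, 266], [620, -11, 265], [618, -8, 266], [618, -4, 265], [617, -2, 266]]
305 [[620, -13, 273], [619, -10, 273], [618, -8, 273], [618, -5, 273], [617, -2, 272]]
313 [[620, -13, 279], [619, -10, 279], [619, -8, 279], [619, -5, 278], [617, -2, 279]]
321 [[620, -13, 285], [619, -10, 285], [619, -7, 284], [618, -5, 285], [617, -2, 285]]
329 [[620, -13, 290], [619, -10, 290], [619, -8, 290], [618, -5, 290], [560, -23, 396]]
337 [[619, -13, 298], [618, -10, 297], [621, -7, 291], [617, -5, 297], [617, -3, 296]]
```

View pics/w3z.png

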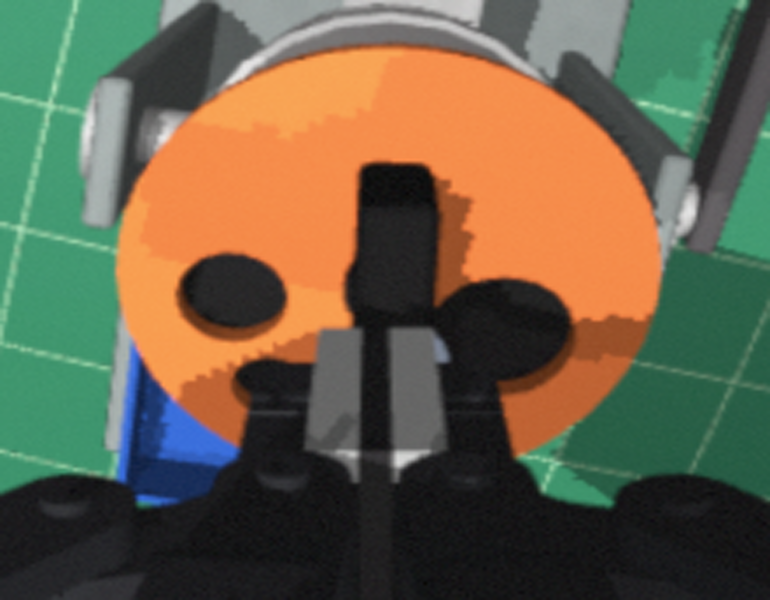

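```bash
python3 - <<'E'
from h import *
c=bot.capture('scene');save(c,'s3.pkl')
P=cloud(c)
m=(np.hypot(P[...,0]-.6297,P[...,1]+.0038)<.03)&(P[...,2]>.2)
v,u=np.nonzero(m)
for r in range(v.min(),v.max()+1,2):
    k=u[v==r]; 
    if len(k): print(r,k.min(),k.max(),[(P[r,x]*1000).round(0).astype(int).tolist() for x in k[::4]])
info();print(bot.tcp_to_grasp)
E
```

```text
31 348 350 [[619, 24, 742]]
33 338 353 [[610, 11, 739], [619, 11, 743], [623, 17, 743], [628, 20, 744]]
35 330 355 [[606, -2, 739], [616, -2, 743], [620, 3, 743], [626, 6, 744], [629, 12, 744], [633, 16, 744], [636, 22, 743]]
37 323 357 [[604, -15, 739], [613, -14, 743], [617, -9, 743], [622, -5, 743], [627, -2, 744], [631, 3, 744], [634, 9, 744], [637, 15, 743], [641, 19, 743]]
39 320 358 [[609, -25, 741], [615, -22, 743], [619, -17, 743], [625, -14, 745], [629, -9, 745], [632, -4, 744], [635, 2, 743], [639, 7, 743], [643, 11, 744], [646, 17, 743]]
41 321 358 [[617, -30, 743], [624, -27, 745], [626, -21, 744], [630, -16, 745], [632, -9, 743], [637, -6, 743], [639, 1, 742], [644, 5, 743], [647, 10, 743], [650, 16, 742]]
43 323 358 [[623, -30, 743], [629, -27, 744], [631, -21, 743], [636, -17, 744], [639, -11, 743], [642, -6, 743], [644, 0, 742], [649, 5, 742], [651, 11, 741]]
45 324 357 [[628, -32, 743], [633, -28, 743], [634, -21, 741], [639, -17, 742], [642, -12, 742], [644, -6, 740], [648, -1, 740], [652, 6, 740], [654, 12, 738]]
47 327 356 [[635, -32, 743], [638, -26, 742], [641,
[... 1704 characters left out ...]
, 212], [616, -15, 212], [621, -6, 211], [634, -5, 223], [648, -3, 237], [648, 9, 227]]
241 321 343 [[613, -26, 210], [620, -18, 211], [626, -10, 211], [635, -5, 216], [646, -2, 226], [642, 16, 205]]
243 321 343 [[619, -31, 213], [626, -23, 213], [632, -15, 213], [637, -7, 212], [650, -5, 223], [651, 8, 214]]
245 322 342 [[626, -33, 214], [629, -23, 208], [635, -15, 208], [643, -8, 211], [648, 1, 208], [656, 7, 212]]
247 324 340 [[633, -32, 211], [637, -22, 207], [646, -17, 213], [651, -9, 212], [656, 1, 208]]
249 326 337 [[636, -29, 204], [648, -25, 214], [648, -12, 203]]
t 4.7 p [ 0.6293 -0.0038  0.2173] psi 105.25 F [ 0.3  0.5 -0.4] w -0.0001 j [-0.21  0.2   0.25  1.61 -0.   -0.48]
0.0187
```

```bash
python3 -m crank '0 0 0 0 0 0 0.05;0 0 0 0 0 0 0.05;0 0 0 0 0 0 0.05;0 0 0 0 0.015 0 0.05;0 0 0 0 0.03 0 0.05'; python3 -m crank '0 0 0 0 0 0 0;0 0 0 0 0 0 0;0 0 0 0 0 0 0;0 0 0 0 0 0 0'; python3 - <<'E'
from h import *
info();c=snap('wrist','w4.png')
E
```

```text
clock: 5.2
ee_pos: [0.6297, -0.0038, 0.1873]
ee_rot: [[0.965, 0.001, -0.263], [0.263, -0.0, 0.965], [0.001, -1.0, -0.001]]
wrist_force: [0.0, -0.1, -0.5]
gripper_width: 0.0495
clock: 5.6
ee_pos: [0.6292, -0.0021, 0.1883]
ee_rot: [[0.964, 0.0, -0.264], [0.264, 0.003, 0.964], [0.001, -1.0, 0.002]]
wrist_force: [-2.8, 8.3, 1.0]
gripper_width: 0.0094
t 5.6 p [ 0.6292 -0.0021  0.1883] psi 105.32 F [-2.8  8.3  1. ] w 0.0094 j [-0.21  0.19  0.18  1.56  0.   -0.48]
```

View pics/w4.png

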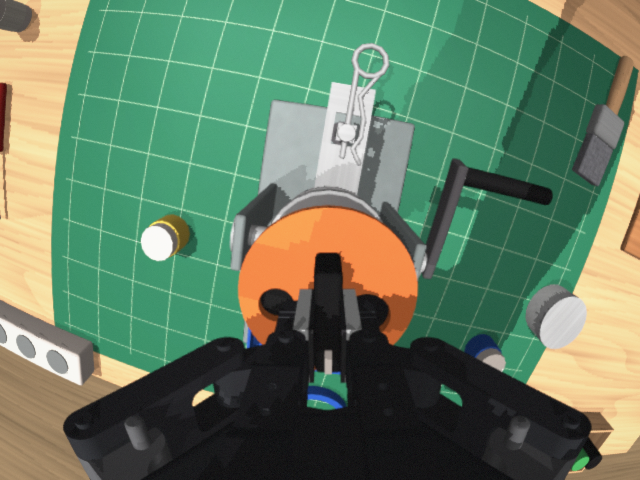

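```bash
python3 -m crank '0 -0.13 0 0 0 0.0015 0;0 -0.26 0 0.0003 0 0.0015 0;0 -0.4 0 0.0004 0 0.0015 0;0 -0.538 0 0.0004 0 0.0015 0;0 -0.538 0 0.0004 0 0.0015 0'; python3 -m crank '0 0 0 0 0 0 0;0 0 0 0 0 0 0';python3 - <<'E'
from h import *
info();print(bot.get_state()['ft_torque']);c=snap('wrist','w5.png')
E
```

```text
clock: 6.15
ee_pos: [0.6295, -0.0023, 0.1883]
ee_rot: [[0.692, 0.001, -0.722], [0.722, -0.0, 0.692], [0.0, -1.0, -0.001]]
wrist_force: [-2.6, 0.0, 1.6]
gripper_width: 0.009
clock: 6.35
ee_pos: [0.6295, -0.0023, 0.1882]
ee_rot: [[0.696, 0.001, -0.718], [0.718, -0.0, 0.696], [0.0, -1.0, -0.001]]
wrist_force: [-2.6, -0.5, 6.7]
gripper_width: 0.0091
t 6.35 p [ 0.6295 -0.0023  0.1882] psi 135.9 F [-2.6 -0.5  6.7] w 0.0091 j [-0.21  0.19  0.18  1.56 -0.   -1.01]
[-0.07222243  0.56364894  0.00891803]
```

View pics/w5.png

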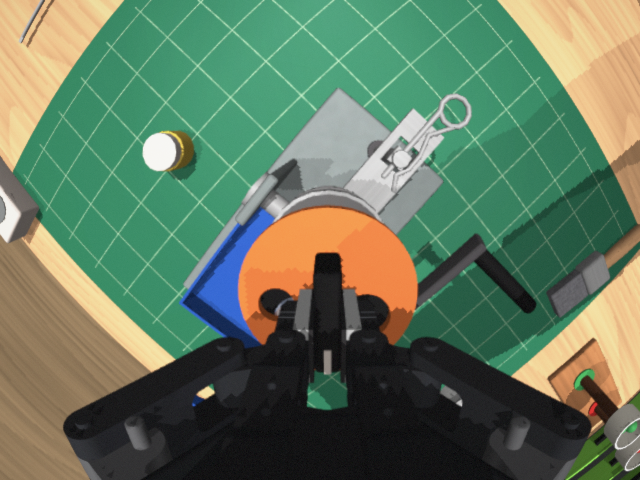

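```bash
python3 -m crank '0 0 0 0 0 0 0.05;0 0 0 0 0 0 0.05;0 0 0 0 -0.04 0 0.05;0 0 0 0 -0.08 0 0.05'; python3 - <<'E'
from h import *
info()
c=bot.capture('top');save(c,'top2.pkl');P=cloud(c)
a=c['image'];cv2.imwrite('pics/t2z.png',cv2.resize(a[160:310,230:430],None,fx=4,fy=4,interpolation=2))
w=load('w.pkl');K=w['intrinsics'];T=w['world_to_cam'];R=T[:3,:3];o=-R.T@T[:3,3]
def wp(u,v):
    x=u-K[0][2];y=v-K[1][2];r=np.hypot(x,y)/K[0][0];ph=np.arctan2(y,x)
    d=np.array([np.tan(r)*np.cos(ph),-np.tan(r)*np.sin(ph),-1]);return R.T@(d*w['z_map'][v,u])+o
for v in range(286,300):print(v,[(wp(u,v)*1000).round(1).tolist() for u in (312,316,335,340)],w['image'][v,[312,316,335,340]].mean(1).astype(int))
# clip in w (loop around 370,65)
cv2.imwrite('pics/wz.png',cv2.resize(w['image'][30:180,280:440],None,fx=4,fy=4))
for n in('clip_loop','stud','crank_grip'):
    r=bot.mark_of(n,c)[:2];print(n,[(q['uv'],q['p'],at_z(c,q['uv'],.115).round(4)) for q in r])
print(S(-.127,.008,.114),S(-.075,0,.115))
E
```

```text
clock: 6.8
ee_pos: [0.6284, -0.0019, 0.2666]
ee_rot: [[0.694, -0.003, -0.72], [0.72, 0.001, 0.694], [-0.002, -1.0, 0.003]]
wrist_force: [0.9, 0.2, 1.1]
gripper_width: 0.0502
t 6.8 p [ 0.6284 -0.0019  0.2666] psi 136.03 F [0.9 0.2 1.1] w 0.0502 j [-0.21  0.23  0.37  1.71  0.   -1.01]
286 [[638.5, -10.1, 211.5], [638.0, -8.0, 211.3], [623.9, -1.9, 239.3], [623.5, 0.3, 238.8]] [161 162  22  25]
287 [[639.3, -10.0, 211.1], [639.3, -7.8, 209.7], [624.6, -1.7, 238.8], [623.9, 0.4, 239.0]] [160 161  21  25]
288 [[640.2, -9.8, 210.4], [639.5, -7.7, 210.7], [625.3, -1.5, 238.4], [624.4, 0.6, 239.1]] [153 152  36  35]
289 [[640.3, -9.7, 211.3], [640.1, -7.5, 210.5], [625.3, -1.6, 239.5], [624.6, 0.6, 239.7]] [131 132  73  74]
290 [[620.2, -13.0, 258.4], [620.2, -11.4, 257.6], [618.2, -3.9, 257.4], [617.4, -2.1, 258.2]] [108 106 100 101]
291 [[619.9, -13.0, 260.3], [619.5, -11.5, 260.1], [617.8, -4.1, 259.5], [617.1, -2.2, 260.0]] [103 102 103 104]
292 [[620.2, -12.9, 260.4], [619.8, -11.4, 260.4], [618.2, -4.0, 259.5], [617.2, -2.2, 260.7]] [100 102 103 103]
293 [[620.1, -12.9, 261.7], [619.8,
[... 166 characters left out ...]
62.1]] [103 101 103 100]
295 [[620.6, -12.8, 262.4], [619.8, -11.3, 263.3], [617.7, -4.2, 263.6], [617.2, -2.3, 263.6]] [102 101 100 103]
296 [[620.5, -12.8, 263.5], [619.5, -11.4, 264.8], [617.7, -4.2, 264.6], [617.0, -2.4, 264.9]] [102 102 103 102]
297 [[619.7, -12.9, 266.2], [619.8, -11.3, 265.0], [617.4, -4.3, 266.1], [617.2, -2.4, 265.6]] [103 100 103 101]
298 [[619.7, -12.8, 267.0], [619.4, -11.3, 266.8], [617.3, -4.4, 267.3], [616.9, -2.5, 267.2]] [103 102 102 101]
299 [[620.7, -12.6, 265.8], [619.5, -11.3, 267.6], [617.7, -4.3, 267.2], [617.9, -2.2, 265.7]] [103 103 101 102]
clip_loop []
stud []
crank_grip []
[ 0.50216099 -0.00915457  0.114     ] [ 0.55471306 -0.01166054  0.115     ]
```

View pics/t2z.png

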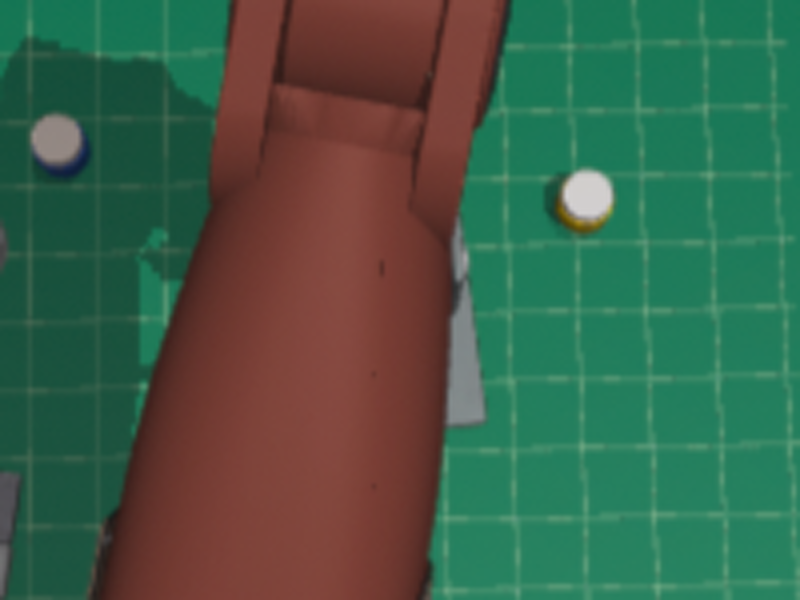

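```bash
cat >> h.py <<'E'
def wray(c,uv):
    K=np.array(c['intrinsics']);T=np.array(c['world_to_cam']);R=T[:3,:3];o=-R.T@T[:3,3]
    x=uv[0]-K[0,2];y=uv[1]-K[1,2];r=np.hypot(x,y)/K[0,0];ph=np.arctan2(y,x)
    return o,R.T@np.array([np.sin(r)*np.cos(ph),-np.sin(r)*np.sin(ph),-np.cos(r)])
def w_at_z(c,uv,z):
    o,d=wray(c,uv);return o+d*(z-o[2])/d[2]
def wdep(c,u,v):
    o,d=wray(c,(u,v));T=np.array(c['world_to_cam']);cz=-(T[:3,:3]@d)[2];return o+d*c['z_map'][v,u]/cz
E
python3 - <<'E'
from h import *
c=load('w.pkl')
z=cv2.resize(c['image'][40:170,310:440],None,fx=4.5,fy=4.5,interpolation=2);cv2.imwrite('pics/wz.png',z)
s=load('scene.pkl');cv2.imwrite('pics/sz.png',cv2.resize(s['image'][220:260,290:340],None,fx=12,fy=12,interpolation=2))
E
```

```text
(no output)
```

View pics/wz.png

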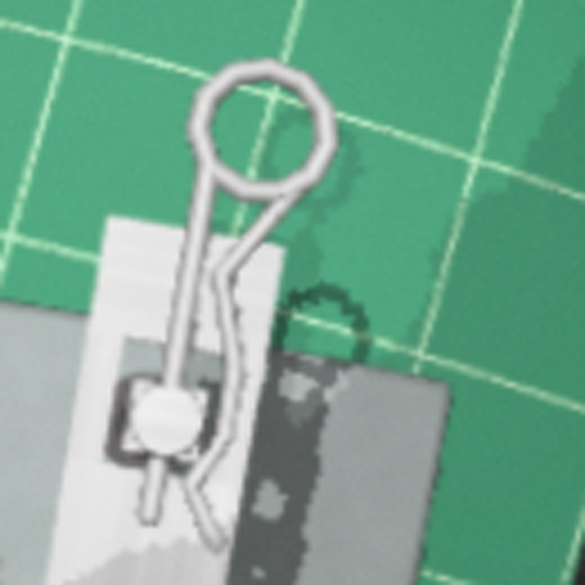

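View pics/sz.png

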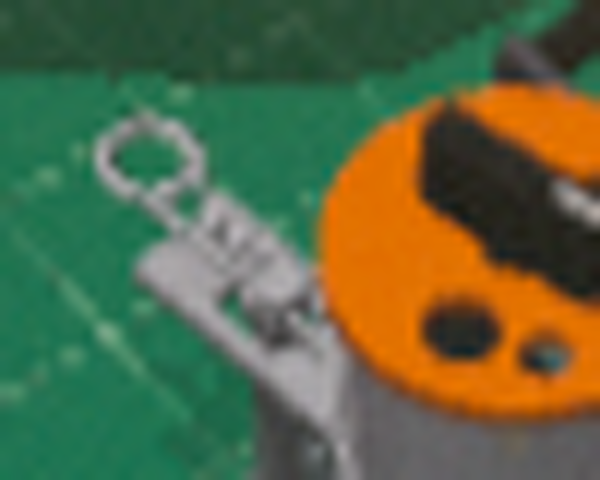

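```bash
python3 - <<'E'
from h import *
np.set_printoptions(precision=4,suppress=True)
c=load('w.pkl');s=load('scene.pkl')
print(w_at_z(c,(368.4,68.9),.114),at_z(s,(302.2,233.1),.114))
print('stud top',w_at_z(c,(310+168/4.5,40+418/4.5),.124), S(-.075,0,.124))
o1,d1=wray(c,(368.4,68.9));o2,d2=ray(s,(302.2,233.1))
A=np.stack([d1,-d2],1);t=np.linalg.lstsq(A,o2-o1,rcond=None)[0];print(o1+d1*t[0],o2+d2*t[1],S(-.127,.008,.114))
P=np.array([wdep(c,u,v) for v in range(52,90) for u in range(345,390) if c['z_map'][v,u]>0]);P=P[(P[:,2]>.09)];print(len(P),P.mean(0),P.min(0),P.max(0),np.median(P[:,2]))
print(rel([.5025,-.009,.20],96),rel([.5025,-.009,.0675],96))
E
```

```text
[ 0.5022 -0.0068  0.114 ] [ 0.5037 -0.0066  0.114 ]
stud top [ 0.5544 -0.0094  0.124 ] [ 0.5547 -0.0117  0.124 ]
[ 0.5019 -0.0067  0.1123] [ 0.5026 -0.0059  0.1122] [ 0.5022 -0.0092  0.114 ]
535 [ 0.5043 -0.0076  0.1145] [ 0.4893 -0.0198  0.1119] [0.521  0.0057 0.1172] 0.11448554456664045
(array([0.001, 0.699, 0.002]), array([-0.0934,  0.0679,  0.0873])) (array([0.001, 0.699, 0.002]), array([-0.0936,  0.2004,  0.0876]))
```

```bash
sed -i 's/^O=.*/O=np.array([.6293,-.0022,0.])/' h.py; sed -i 's/;YAW=.105//' h.py; sed -i '/^O=/a YAW=.105' h.py; python3 -m crank '0 0.699 0 -0.0934 0.017 0.0875 0.06;0 0.699 0 -0.0934 0.017 0.0875 0.06;0 0.699 0 -0.0934 0.017 0.0875 0.06;0 0.699 0 -0.0934 0.055 0.0875 0.06;0 0.699 0 -0.0934 0.1 0.0875 0.06'; python3 - <<'E'
from h import *
info();print(rel([.5025,-.007,.11],96),rel([.5025,-.007,.068],96))
E
```

```text
clock: 7.5
ee_pos: [0.5016, -0.009, 0.1666]
ee_rot: [[0.995, 0.003, -0.098], [0.098, -0.001, 0.995], [0.003, -1.0, -0.001]]
wrist_force: [0.7, 0.1, -0.0]
gripper_width: 0.0599
t 7.5 p [ 0.5016 -0.009   0.1666] psi 95.64 F [ 0.7  0.1 -0. ] w 0.0599 j [-0.28 -0.21 -0.25  1.52  0.   -0.38]
(array([ 0.001, -0.006,  0.003]), array([0.001 , 0.0566, 0.002 ])) (array([ 0.001, -0.006,  0.003]), array([0.0008, 0.0986, 0.002 ]))
```

```bash
python3 -m crank '0 0 0 0.001 0.05 0.002 0.06;0 0 0 0.001 0.0986 0.002 0.06;0 0 0 0.001 0.0986 0.002 0.06'; python3 - <<'E'
from h import *
info();c=snap('wrist','w6.png');s=bot.capture('scene');cv2.imwrite('pics/s6z.png',cv2.resize(s['image'][190:270,260:360],None,fx=7,fy=7,interpolation=2))
E
```

```text
clock: 7.8
ee_pos: [0.4962, -0.005, 0.0605]
ee_rot: [[0.994, -0.013, -0.105], [0.105, 0.004, 0.994], [-0.012, -1.0, 0.005]]
wrist_force: [-1.2, -0.4, -0.2]
gripper_width: 0.0604
t 7.8 p [ 0.4962 -0.005   0.0605] psi 96.01 F [-1.2 -0.4 -0.2] w 0.0604 j [-0.27 -0.18 -0.42  1.34 -0.   -0.38]
```

View pics/w6.png

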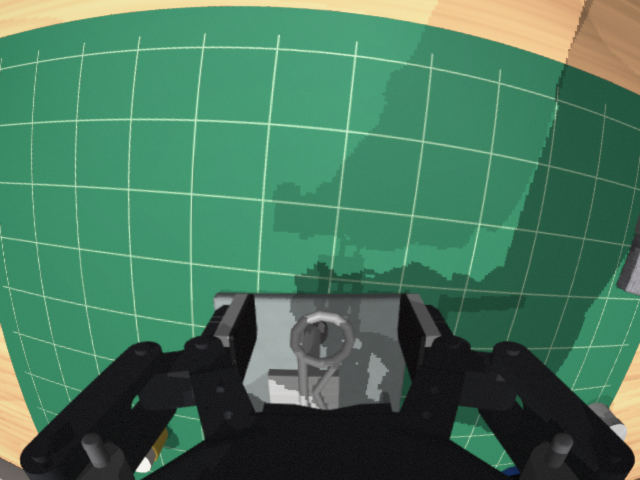

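View pics/s6z.png

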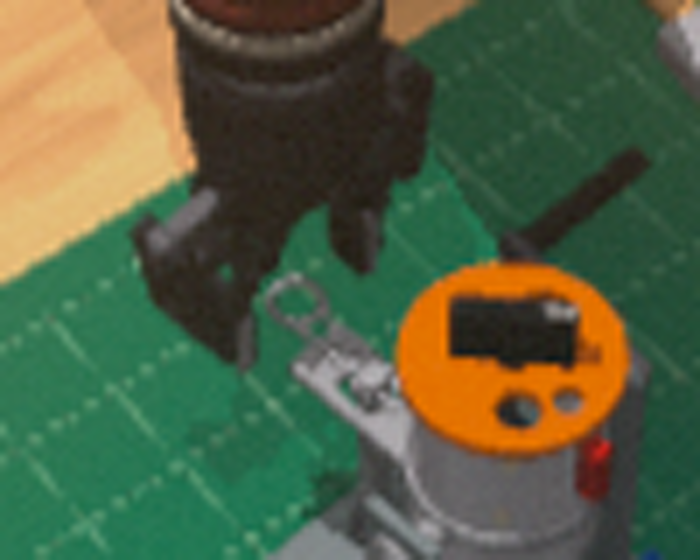

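```bash
python3 - <<'E'
from h import *
info();print(rel([.5015,-.007,.067],96))
E
```

```text
t 7.9 p [ 0.5013 -0.0064  0.0685] psi 96.02 F [ 0.6 -1.   0.9] w 0.0602 j [-0.27 -0.18 -0.41  1.34 -0.   -0.38]
(array([-0.001,  0.   , -0.002]), array([ 0.0001,  0.0015, -0.0006]))
```

```bash
python3 -m crank '0 0 0 0 0.001 -0.0005 0;0 0 0 0 0.001 -0.0005 0;0 0 0 0 0.001 -0.0005 0;0 0 0 0 0.001 -0.0005 0;0 0 0 0 0.001 -0.0005 0'; python3 - <<'E'
from h import *
info();c=snap('wrist','w7.png');s=bot.capture('scene');cv2.imwrite('pics/s7z.png',cv2.resize(s['image'][190:270,260:360],None,fx=7,fy=7,interpolation=2))
E
```

```text
clock: 8.4
ee_pos: [0.5035, -0.0077, 0.0688]
ee_rot: [[0.994, 0.003, -0.105], [0.105, -0.001, 0.994], [0.002, -1.0, -0.001]]
wrist_force: [3.4, -1.5, 2.2]
gripper_width: 0.0214
t 8.4 p [ 0.5035 -0.0077  0.0688] psi 96.01 F [ 3.4 -1.5  2.2] w 0.0214 j [-0.28 -0.18 -0.41  1.34 -0.   -0.38]
```

View pics/w7.png

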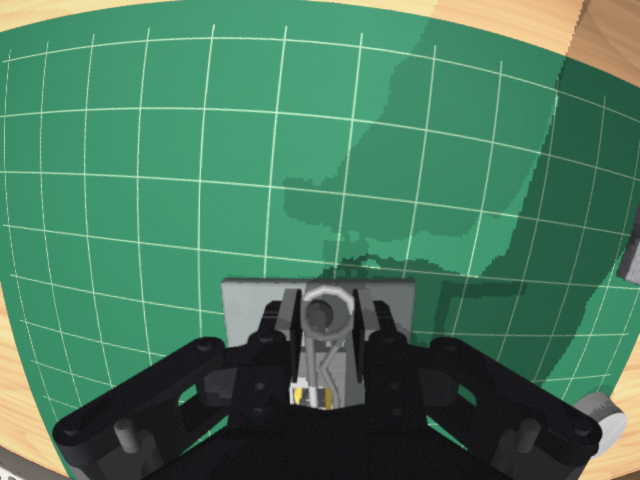

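View pics/s7z.png

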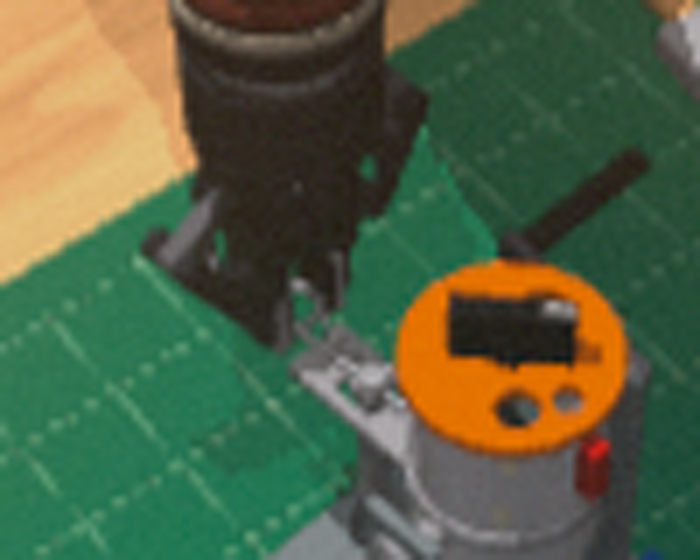

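```bash
python3 -m crank '0 0 0 0 0 0 0;0 0 0 -0.01 0 0 0;0 0 0 -0.02 0 0 0;0 0 0 -0.03 0 0 0;0 0 0 -0.04 0 0 0'; python3 -m crank '0 0 0 -0.015 0 0 0;0 0 0 -0.03 0 0 0;0 0 0 -0.04 0 0 0;0 0 0 -0.04 0 0 0';python3 - <<'E'
from h import *
info();c=snap('wrist','w8.png');s=bot.capture('scene');cv2.imwrite('pics/s8z.png',cv2.resize(s['image'][180:280,240:365],None,fx=6,fy=6,interpolation=2))
E
```

```text
clock: 9.0
ee_pos: [0.4613, -0.011, 0.0671]
ee_rot: [[0.994, -0.002, -0.105], [0.105, 0.001, 0.994], [-0.002, -1.0, 0.001]]
wrist_force: [1.6, 0.2, 1.3]
gripper_width: 0.0214
clock: 9.4
ee_pos: [0.4213, -0.0151, 0.067]
ee_rot: [[0.994, -0.002, -0.105], [0.105, 0.001, 0.994], [-0.002, -1.0, 0.001]]
wrist_force: [1.6, -0.9, -0.5]
gripper_width: 0.0214
t 9.4 p [ 0.4213 -0.0151  0.067 ] psi 96.02 F [ 1.6 -0.9 -0.5] w 0.0214 j [-0.35 -0.45 -0.63  1.39  0.   -0.45]
```

View pics/w8.png

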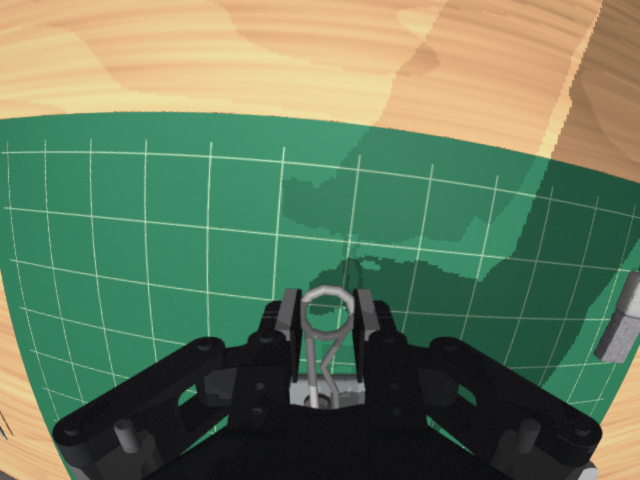

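View pics/s8z.png

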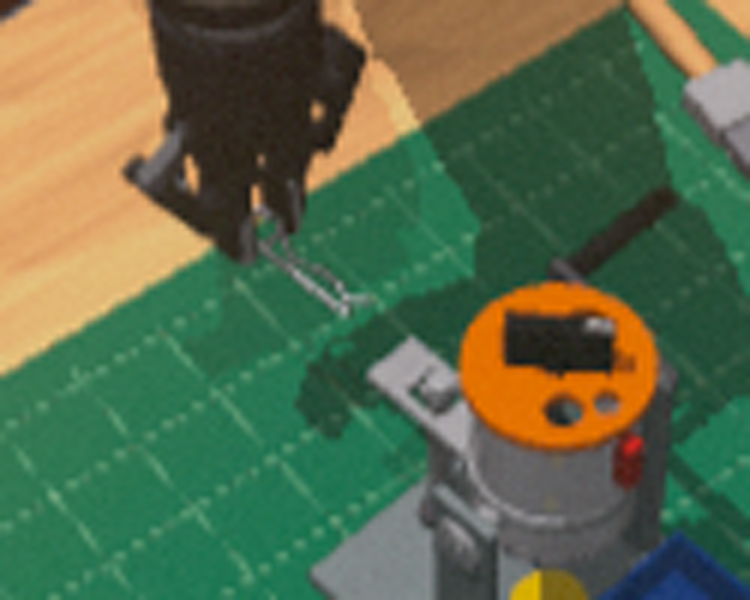

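```bash
python3 -m crank '0 0 0 0 0.03 0 0;0 0 0 0 0.06 0 0;0 0 0 0 0.085 0 0;0 0 0 0 0.095 0 0;0 0 0 0 0.095 0 0'; python3 - <<'E'
from h import *
info();c=bot.capture('wrist');save(c,'w9.pkl');cv2.imwrite('pics/w9.png',c['image']);s=bot.capture('scene');cv2.imwrite('pics/s9z.png',cv2.resize(s['image'][180:280,240:365],None,fx=6,fy=6,interpolation=2))
P=np.array([wdep(c,u,v) for v in range(280,300) for u in (286,290,364,368) if c['z_map'][v,u]>0]);print(P[(abs(P[:,0]-.42)<.02)].min(0))
E
```

```text
clock: 10.0
ee_pos: [0.4217, -0.015, -0.0286]
ee_rot: [[0.994, -0.003, -0.105], [0.105, 0.001, 0.994], [-0.003, -1.0, 0.001]]
wrist_force: [0.3, -0.1, -0.2]
gripper_width: 0.0213
t 10.0 p [ 0.4217 -0.015  -0.0286] psi 96.04 F [ 0.3 -0.1 -0.2] w 0.0213 j [-0.35 -0.38 -0.76  1.2  -0.   -0.45]
[ 0.4084122  -0.03452643 -0.00107794]
```

View pics/w9.png

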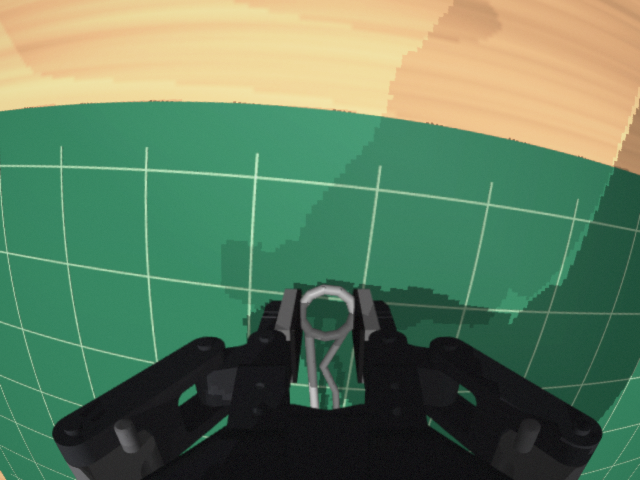

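View pics/s9z.png

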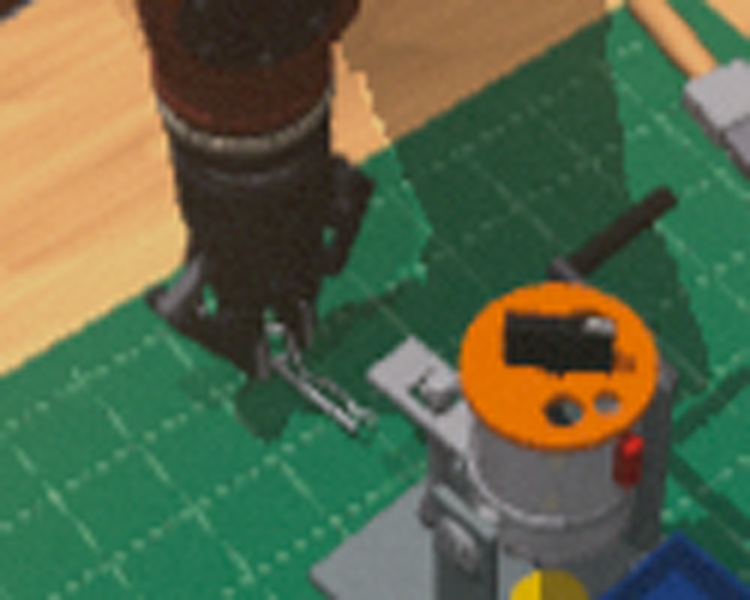

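Consistent: clip is flat in the jaws, about 18 mm above the table. Lower 9 mm more and release.

```bash
python3 -m crank '0 0 0 0 0.004 0 0;0 0 0 0 0.009 0 0;0 0 0 0 0.009 0 0'; python3 -m crank '0 0 0 0 0 0 0.03;0 0 0 0 0 0 0.045;0 0 0 0 0 0 0.05;0 0 0 0 0 0 0.05'; python3 - <<'E'
from h import *
info();c=snap('wrist','w10.png');s=bot.capture('scene');save(s,'s10.pkl');cv2.imwrite('pics/s10z.png',cv2.resize(s['image'][180:280,240:365],None,fx=6,fy=6,interpolation=2))
E
```

```text
clock: 10.4
ee_pos: [0.4229, -0.0156, -0.0364]
ee_rot: [[0.994, 0.0, -0.105], [0.105, -0.0, 0.994], [0.0, -1.0, -0.0]]
wrist_force: [-0.3, 0.4, 0.3]
gripper_width: 0.0212
clock: 10.8
ee_pos: [0.4228, -0.0156, -0.0363]
ee_rot: [[0.994, 0.0, -0.105], [0.105, -0.0, 0.994], [0.0, -1.0, -0.0]]
wrist_force: [-0.6, 0.4, -0.8]
gripper_width: 0.0499
t 10.8 p [ 0.4228 -0.0156 -0.0363] psi 96.03 F [-0.6  0.4 -0.8] w 0.0499 j [-0.35 -0.38 -0.77  1.18 -0.   -0.45]
```

View pics/w10.png

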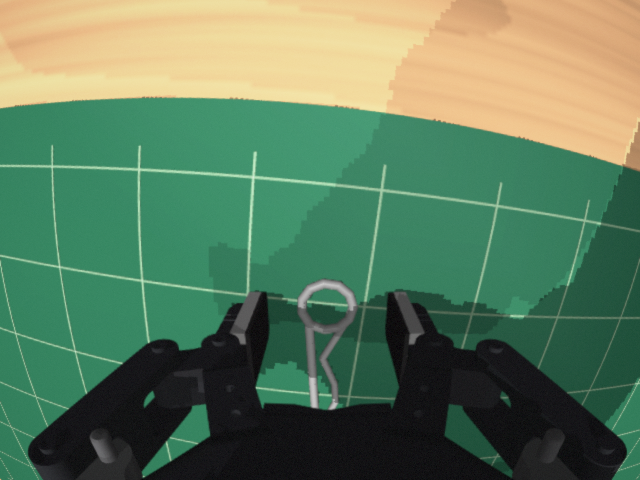

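View pics/s10z.png

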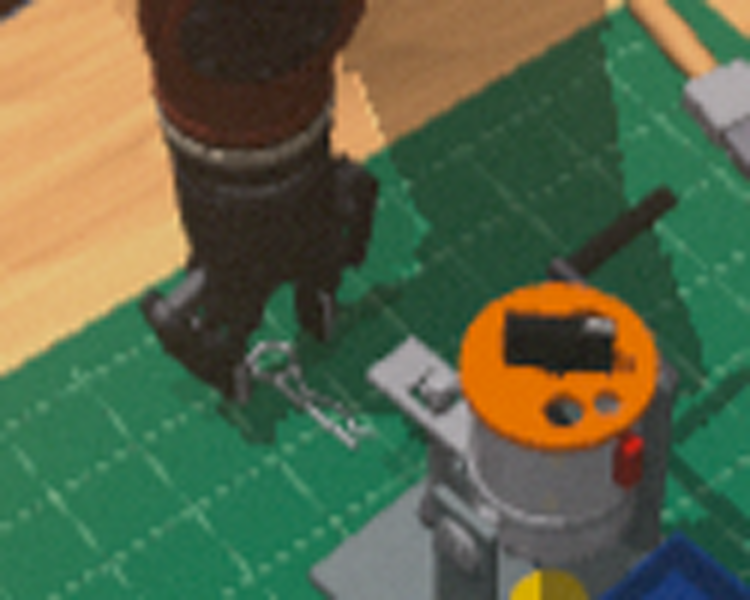

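```bash
python3 - <<'E'
from h import *
info();print(S(-.0634,.115,.0905),rel(S(-.0634,.115,.20),6))
E
python3 -m crank '0 0 0 0 -0.05 0 0.05;0 0 0 0 -0.1 0 0.06;0 0 0 0 -0.15 0 0.06;0 0.2 0 0 -0.2 0 0.06;0 0.4 0 0 -0.236 0 0.06'; python3 - <<'E'
from h import *
info();print(rel(S(-.0634,.115,.18),6))
E
```

```text
t 10.9 p [ 0.4228 -0.0156 -0.0363] psi 96.03 F [-0.4  0.1  0.3] w 0.0499 j [-0.35 -0.38 -0.77  1.18 -0.   -0.45]
[0.55419635 0.10552187 0.0905    ] (array([0.   , 1.571, 0.   ]), array([ 0.1434, -0.2363,  0.1067]))
clock: 11.4
ee_pos: [0.4233, -0.0158, 0.2032]
ee_rot: [[0.98, 0.003, 0.199], [-0.199, -0.001, 0.98], [0.003, -1.0, -0.001]]
wrist_force: [0.3, 0.2, -0.4]
gripper_width: 0.06
t 11.4 p [ 0.4233 -0.0158  0.2032] psi 78.51 F [ 0.3  0.2 -0.4] w 0.06 j [-0.35 -0.44 -0.38  1.63 -0.   -0.15]
(array([-0.002,  1.265,  0.003]), array([0.104 , 0.0234, 0.1449]))
```

```bash
python3 -m crank '0 1.265 0 0.104 0 0.145 0.06;0 1.265 0 0.104 0 0.145 0.06;0 1.265 0 0.104 0 0.145 0.06;0 1.265 0 0.104 0 0.145 0.06;0 1.265 0 0.104 0 0.145 0.06'; python3 -m crank '0 0.515 0 0 0 0 0.06;0 0.515 0 0 0 0 0.06;0 0.515 0 0 0 0 0.06;0 0.515 0 0 0 0 0.06'; python3 - <<'E'
from h import *
info();print(rel(S(-.0634,.115,.0905),6));c=bot.capture('wrist');save(c,'w11.pkl');cv2.imwrite('pics/w11.png',c['image']);s=bot.capture('scene');save(s,'s11.pkl');cv2.imwrite('pics/s11z.png',cv2.resize(s['image'][180:300,240:390],None,fx=5,fy=5,interpolation=2))
P=cloud(s)
r=bot.mark_of('clip_loop',s);print([(q['uv'],q['p'],at_depth(s,q['uv'])) for q in r[:2]])
E
```

```text
clock: 11.9
ee_pos: [0.5545, 0.1095, 0.197]
ee_rot: [[0.614, -0.003, 0.789], [-0.789, 0.001, 0.614], [-0.003, -1.0, -0.002]]
wrist_force: [-0.3, -0.5, -0.2]
gripper_width: 0.0602
clock: 12.3
ee_pos: [0.5529, 0.1066, 0.1995]
ee_rot: [[0.143, -0.0, 0.99], [-0.99, -0.0, 0.143], [0.0, -1.0, -0.0]]
wrist_force: [-0.1, 0.3, 0.6]
gripper_width: 0.06
t 12.3 p [0.5529 0.1066 0.1995] psi 8.25 F [-0.1  0.3  0.6] w 0.06 j [-0.04 -0.01 -0.01  1.57 -0.    1.39]
(array([0.   , 0.039, 0.   ]), array([0.0013, 0.109 , 0.0012]))
[([284.5, 237.4], 0.47, array([ 0.41133387, -0.01095531, -0.00085793]))]
```

View pics/w11.png

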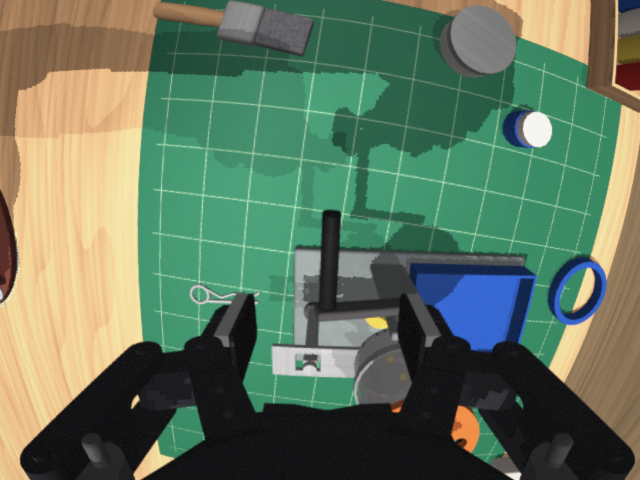

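View pics/s11z.png

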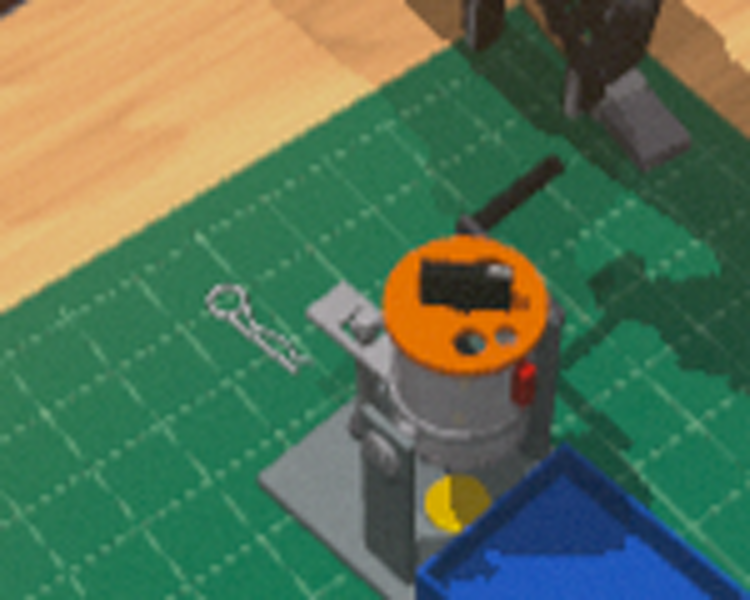

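```bash
python3 - <<'E'
from h import *
s=load('s11.pkl')
for r in(.026,.03):
    u=proj(s,S(r,0,.212));print(u,(u-[240,180])*5)
print((proj(s,S(0,0,.212))-[240,180])*5)
# small hole px -> angle
q=at_z(s,(240+505/5,180+336/5),.212);c,n=np.cos(YAW),np.sin(YAW);d=(q-O)[:2];print(d,np.arctan2(-n*d[0]+c*d[1],c*d[0]+n*d[1]),np.hypot(*d))
E
python3 -m crank '0 0.039 0 0.0013 0.045 0.0012 0.06;0 0.039 0 0.0013 0.09 0.0012 0.06;0 0.039 0 0.0013 0.109 0.0012 0.06;0 0.039 0 0.0013 0.109 0.0012 0.06'; python3 - <<'E'
from h import *
info();print(rel(S(-.0634,.115,.0905),6));c=bot.capture('wrist');save(c,'w12.pkl');cv2.imwrite('pics/w12.png',c['image'])
E
```

```text
[339.81544546 245.95447165] [499.07722729 329.77235825]
[340.97138354 246.88648361] [504.85691768 334.43241804]
[461.93177704 299.82265376]
[0.03060965 0.00258355] -0.02079654118238818 0.030718489203698535
clock: 12.85
ee_pos: [0.5517, 0.1055, 0.0871]
ee_rot: [[0.112, -0.006, 0.994], [-0.994, 0.0, 0.112], [-0.001, -1.0, -0.006]]
wrist_force: [-0.1, 1.6, 0.1]
gripper_width: 0.0602
t 12.85 p [0.5517 0.1055 0.0871] psi 6.44 F [-0.1  1.6  0.1] w 0.0602 j [-0.04  0.   -0.2   1.37 -0.    1.41]
(array([ 0.006,  0.008, -0.001]), array([ 0.0003, -0.0034,  0.0025]))
```

View pics/w12.png

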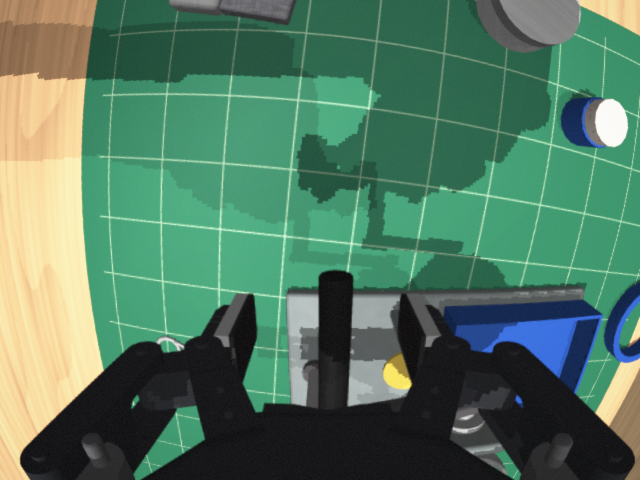

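```bash
python3 -m crank '0 0 0 0 0 0.001 0;0 0 0 0 0 0.001 0;0 0 0 0 0 0.001 0;0 0 0 0 0 0.001 0;0 0 0 0 0 0.001 0'; python3 - <<'E'
from h import *
info();s=bot.get_state();p=np.array(s['ee_pos'])
R=np.array(s['ee_rot'])
b=np.array([65*np.sin(-1.35),65*np.cos(-1.35)])
for a in np.arange(.1,2.16,.1):
    d=(np.array([65*np.sin(a-1.35),65*np.cos(a-1.35)])-b)/1000
    w=np.array([np.cos(YAW)*d[0],np.sin(YAW)*d[0],d[1]]);print(round(a,2),d.round(4),(R.T@w).round(4))
E
```

```text
clock: 13.4
ee_pos: [0.5549, 0.1054, 0.0921]
ee_rot: [[0.11, -0.0, 0.994], [-0.994, -0.001, 0.11], [0.001, -1.0, -0.0]]
wrist_force: [-7.3, -1.1, 8.7]
gripper_width: 0.0101
t 13.4 p [0.5549 0.1054 0.0921] psi 6.33 F [-7.3 -1.1  8.7] w 0.0101 j [-0.04  0.   -0.19  1.38 -0.    1.42]
0.1 [0.0017 0.0063] [ 0.     -0.0063  0.0017]
0.2 [0.0041 0.0123] [ 0.     -0.0123  0.0041]
0.3 [0.007  0.0181] [ 0.0001 -0.0181  0.007 ]
0.4 [0.0106 0.0236] [ 0.0001 -0.0236  0.0105]
0.5 [0.0146 0.0287] [ 0.0001 -0.0287  0.0146]
0.6 [0.0191 0.0333] [ 0.0001 -0.0333  0.0191]
0.7 [0.0241 0.0375] [ 0.0002 -0.0375  0.0241]
0.8 [0.0294 0.0412] [ 0.0002 -0.0412  0.0294]
0.9 [0.0351 0.0443] [ 0.0002 -0.0443  0.0351]
1.0 [0.0411 0.0468] [ 0.0003 -0.0468  0.0411]
1.1 [0.0473 0.0487] [ 0.0003 -0.0488  0.0473]
1.2 [0.0537 0.05  ] [ 0.0003 -0.05    0.0537]
1.3 [0.0602 0.0507] [ 0.0004 -0.0507  0.0602]
1.4 [0.0667 0.0507] [ 0.0004 -0.0507  0.0667]
1.5 [0.0731 0.05  ] [ 0.0004 -0.0501  0.0731]
1.6 [0.0795 0.0487] [ 0.0005 -0.0488  0.0795]
1.7 [0.0857 0.0468] [ 0.0005 -0.0468  0.0857]
1.8 [0.0917 0.0443] [ 0.0005 -0.0443  0.0917]
1.9 [0.0974 0.0412] [ 0.0006 -0.0412  0.0974]
2.0 [0.1028 0.0375] [ 0.0006 -0.0375  0.1027]
2.1 [0.1077 0.0333] [ 0.0006 -0.0334  0.1077]
```

```bash
python3 -m crank '0 0 0 0 -0.0063 0.0017 0;0 0 0 0 -0.0123 0.0041 0;0 0 0 0 -0.0181 0.007 0;0 0 0 0 -0.0236 0.0105 0;0 0 0 0 -0.0287 0.0146 0' | grep -v rot; python3 -m crank '0 0 0 0 -0.0046 0.0045 0;0 0 0 0 -0.0088 0.0095 0;0 0 0 0 -0.0125 0.0148 0;0 0 0 0 -0.0156 0.0205 0;0 0 0 0 -0.0181 0.0265 0'| grep -v rot;  python3 - <<'E'
from h import *
info();s=bot.capture('scene');cv2.imwrite('pics/s13z.png',cv2.resize(s['image'][180:300,240:390],None,fx=5,fy=5,interpolation=2))
E
```

```text
clock: 13.9
ee_pos: [0.5658, 0.1066, 0.1188]
wrist_force: [-21.6, -4.7, 2.8]
gripper_width: 0.0099
clock: 14.4
ee_pos: [0.5952, 0.1096, 0.142]
wrist_force: [-19.2, -3.7, 27.3]
gripper_width: 0.0098
t 14.4 p [0.5952 0.1096 0.142 ] psi 6.32 F [-19.2  -3.7  27.3] w 0.0098 j [-0.03  0.12  0.01  1.47 -0.    1.43]
```

View pics/s13z.png

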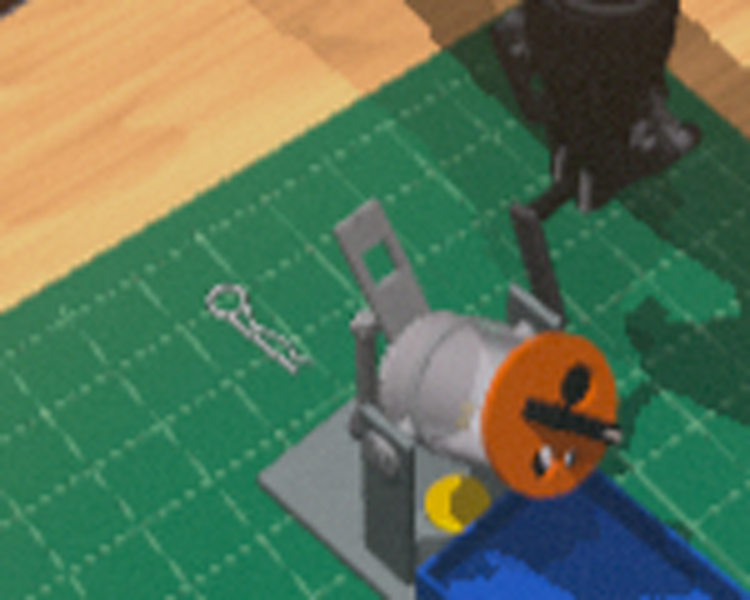

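```bash
python3 -m crank '0 0 0 0 -0.004 0.0062 0;0 0 0 0 -0.0052 0.0126 0;0 0 0 0 -0.0059 0.0191 0;0 0 0 0 -0.0059 0.0256 0;0 0 0 0 -0.0053 0.032 0' | grep -v rot; python3 -m crank '0 0 0 0 0.0013 0.0064 0;0 0 0 0 0.0033 0.0126 0;0 0 0 0 0.0058 0.0186 0;0 0 0 0 0.0089 0.0243 0;0 0 0 0 0.0126 0.0296 0'| grep -v rot;  python3 - <<'E'
from h import *
info();s=bot.capture('scene');cv2.imwrite('pics/s14z.png',cv2.resize(s['image'][180:300,240:390],None,fx=5,fy=5,interpolation=2))
E
```

```text
clock: 14.95
ee_pos: [0.6287, 0.1131, 0.1455]
wrist_force: [-6.8, -4.0, 7.1]
gripper_width: 0.0099
clock: 15.45
ee_pos: [0.6578, 0.1166, 0.1319]
wrist_force: [-6.9, -0.9, -2.7]
gripper_width: 0.0098
t 15.45 p [0.6578 0.1166 0.1319] psi 6.32 F [-6.9 -0.9 -2.7] w 0.0098 j [-0.02  0.31  0.21  1.48 -0.    1.44]
```

View pics/s14z.png

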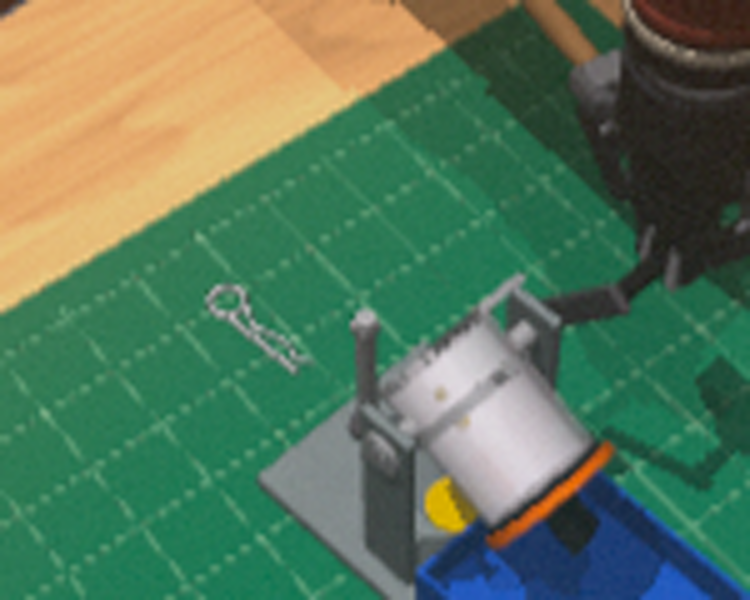

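```bash
python3 -m crank '0 0 0 0 0.0015 0.002 0;0 0 0 0 0.0035 0.0042 0;0 0 0 0 0.0045 0.0055 0;0 0 0 0 0.0045 0.0055 0;0 0 0 0 0.0045 0.0055 0' | grep -v rot; python3 -m crank '0 0 0 0 0 0 0;0 0 0 0 0 0 0;0 0 0 0 0 0 0;0 0 0 0 0 0 0;0 0 0 0 0 0 0'| grep -v rot;  python3 - <<'E'
from h import *
info();s=bot.capture('scene');cv2.imwrite('pics/s15z.png',cv2.resize(s['image'][200:340,280:430],None,fx=5,fy=4,interpolation=2))
E
```

```text
clock: 16.0
ee_pos: [0.663, 0.1172, 0.1269]
wrist_force: [-2.4, -2.1, 6.8]
gripper_width: 0.0096
clock: 16.5
ee_pos: [0.663, 0.1172, 0.1268]
wrist_force: [-3.2, -2.8, 7.1]
gripper_width: 0.0095
t 16.5 p [0.663  0.1172 0.1268] psi 6.31 F [-3.2 -2.8  7.1] w 0.0095 j [-0.02  0.33  0.23  1.47 -0.    1.44]
```

View pics/s15z.png

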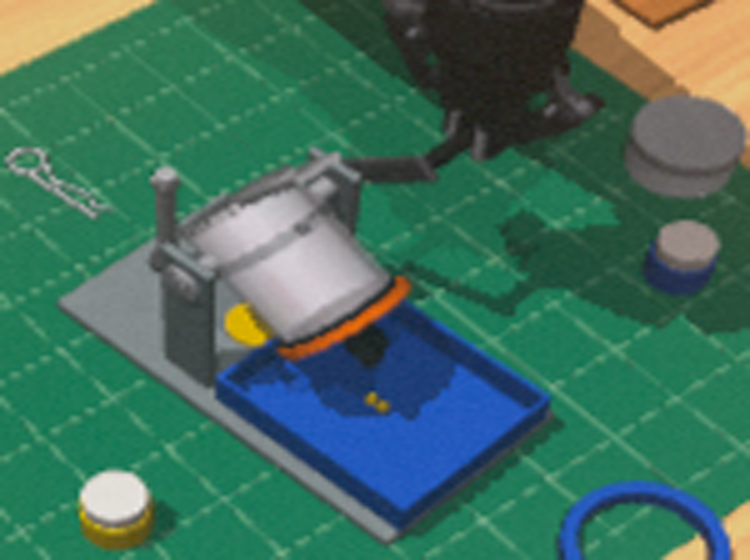

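```bash
python3 -m crank '0 0 0 0 0 0 0.05;0 0 0 0 0 0 0.06;0 0 0 0 0 0 0.06;0 0 0 0 -0.04 0 0.06;0 0 0 0 -0.08 0 0.06' | grep -v rot; python3 -m crank '0 0 0 0 -0.05 0 0.06;0 0 0 -0.05 -0.05 0 0.06;0 0 0 -0.08 -0.05 0 0.06;0 0 0 -0.08 -0.05 0 0.06;0 0 0 -0.08 -0.05 0 0.06'| grep -v rot;  python3 - <<'E'
from h import *
info();s=bot.capture('scene');save(s,'s16.pkl');cv2.imwrite('pics/s16.png',s['image']);cv2.imwrite('pics/s16z.png',cv2.resize(s['image'][200:340,280:430],None,fx=5,fy=4,interpolation=2))
hsv=cv2.cvtColor(s['image'],cv2.COLOR_BGR2HSV);P=cloud(s)
m=(hsv[...,0]>18)&(hsv[...,0]<35)&(hsv[...,1]>120);m[:,:340]=0;m[:, 385:]=0;m[:285]=0;m[320:]=0
v,u=np.nonzero(m);print(u,v)
c,n=np.cos(YAW),np.sin(YAW)
for a,b in zip(u,v):
    q=at_z(s,(a,b),.019)-O;print(a,b,'tray xy',round(c*q[0]+n*q[1]-.096,4),round(-n*q[0]+c*q[1],4))
for t in('small1_center','clip_loop'):
    print(t,[(q['uv'],round(q['p'],2),at_depth(s,q['uv'])) for q in bot.mark_of(t,s)[:3]])
E
```

```text
clock: 17.05
ee_pos: [0.6616, 0.1176, 0.2049]
wrist_force: [0.8, 0.0, 0.8]
gripper_width: 0.0597
clock: 17.55
ee_pos: [0.6538, 0.1975, 0.2552]
wrist_force: [0.2, -0.7, -0.1]
gripper_width: 0.0601
t 17.55 p [0.6538 0.1975 0.2552] psi 6.41 F [ 0.2 -0.7 -0.1] w 0.0601 j [ 0.1   0.41  0.56  1.72 -0.    1.56]
[354 353 354 353 354 356 355 356 357 356] [298 299 299 300 300 300 301 301 301 302]
354 298 tray xy -0.0086 0.0029
353 299 tray xy -0.0084 -0.0014
354 299 tray xy -0.0064 0.0006
353 300 tray xy -0.0062 -0.0037
354 300 tray xy -0.0043 -0.0017
356 300 tray xy -0.0004 0.0023
355 301 tray xy -0.0002 -0.002
356 301 tray xy 0.0018 -0.0
357 301 tray xy 0.0037 0.002
356 302 tray xy 0.0039 -0.0023
small1_center []
clip_loop [([376.8, 229.8], 0.53, array([0.66273731, 0.12285997, 0.18620859])), ([284.7, 240.3], 0.48, array([ 4.21522852e-01, -1.74577755e-02,  2.42700998e-04]))]
```

View pics/s16z.png

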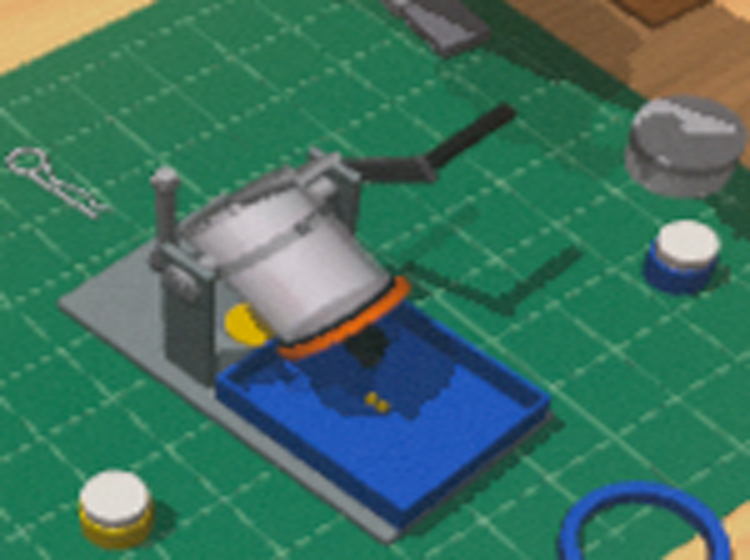

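View pics/s16.png

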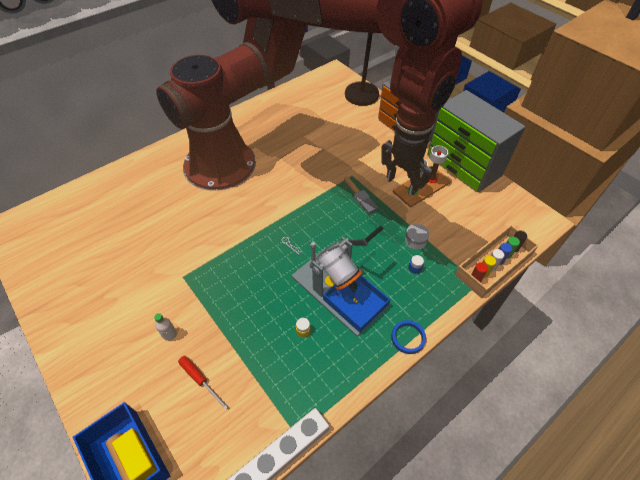

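```bash
python3 - <<'E'
from h import *
print(bot.finish_job());info()
E
```

```text
the job is handed in; nothing more can be done
None
the job is handed in; nothing more can be done
```

The job is handed in, about 17.6 s into the 67 s limit. No verdict is reported.

The disc under the jar was yellow, so the small balls were inside. I turned the dial to about 0.70 rad, pulled the clip out and laid it on the table behind the stand. I then cranked the jar to about 2.1 rad, let go and backed off.

**Last checks**
- Both yellow balls are at rest near the middle of the tray. They were in the same place in two pictures about 1 s apart.
- Before tipping, the 12 mm hole was within about 0.02 rad of the outlet. I did not measure the dial again afterwards, because the cap then faced down.
- The clip lies flat on the table with its loop at about z = 0.
- The bystanders look to be where they were, judged by eye from the pictures. In the last picture the arm hides the green balls' cup and the rack's contents could not be checked, but the fingers never went near the rack.
- Wrist force readings at the end of each move stayed under about 35 N.

**What disagreed**
- The reported TCP sat about 40 mm beyond the real fingertips. My first try at the knob closed on air; I measured the offset in the wrist picture and corrected for it in every later move.
- After I let go, the network's best guess for the clip loop was on the crank peg. Its second guess matched the clip in the picture.

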